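Lock the model carriage with a ball-lock pin

ROBOT

A 6-joint arm with a two-finger parallel gripper is mounted at the origin on the work surface. World frame = base frame: x ahead of the robot, y to its left, z up, the work surface at z = 0. Lengths are in m, angles in rad, forces in N, time in s.
With the tool pointing down it reaches from about 0.25 to 0.775 m from the base axis. Payload 4 kg.
Tool frame: the origin (TCP) lies where the fingers leave the gripper's body, on its centre line; the fingertips stand 73 mm ahead of it and the grasp point (between the pads) lies 54 mm ahead of it; z points along the fingers, y is the direction in which the jaws open and shut (so a half turn about z gives the same grasp; the last joint's range is limited). The gripper opens to 85 mm and grips with 20 to 120 N. Pads are 22 mm wide; open, the fingers measure 114 mm over their backs; the gripper's body (76 mm by 85 mm) begins 54 mm behind the grasp point. The pads swing forward as they close: fully open they stand 13 mm farther back than shut.
Start: joints at [-1.261, 0.087, 1.371, -0, 1.684, -0.103], TCP at [0.221, -0.504, 0.304] pointing down, gripper open.
Joint ranges: [-3.1, 3.1], [-0.76, 2.03], [0.27, 2.55], [-1.08, 4.22], [0.17, 2.65], [-2.57, 2.57]. Speed limits (rad/s): [2.79, 2.79, 3.14, 3.14, 3.14, 3.14].

INTERFACE

Orientations are given as a unit quaternion [w, x, y, z].
In Python, from plant import r gives the robot as it stands.
- The arm moves only by the shell command python3 -m creep 'ROWS' [FORCE]. ROWS is JSON, a list that holds one entry, the list of rows, each a list of 5 numbers: the shift along the tool's x, y, z in cm, then the turn about the tool's z in degrees, then the finger opening in cm, from 0 to 8.54. A call has 1 to 10 rows; each row is the pose to reach, as a shift and turn from the pose commanded when the call began, along the tool's axes at that moment; what a row does not reach only later rows make up. A row lasts 1/12 s, in which the tool goes at most 41.7 mm and 7.16 degrees, less where a joint would pass 70% of its speed; a pose out of reach is approached as far as the arm can. A call with a gripper value outside its range is refused whole. The fingers move at their own pace and stop on an object; FORCE is the grip in N (left out, the last holds). Time passes only in rows, so rows that repeat a pose let the fingers close. It gives the time, the measured TCP pose, the force and the opening at its end, in the units of the state.
- r.read_state(): the state, without advancing time (a new reading comes with each control period).
- r.get_image(name): name is "side" or "top"; returns the picture (420x560x3 uint8, red, green, blue); there is no depth.
- r.get_calibration(name): a dict with "fx", "fy", "cx", "cy" (pixels), "dist_coeffs" ([k1, k2, p1, p2, k3] as OpenCV has them; the pictures are not rectified), "eye" and "attitude" of the camera in the world. Camera axes: x right, y up, looking along -z (the intrinsics and any distortion apply to the point x, -y, -z); pixel columns grow to the right and rows downward; lengths in m; the calibration is good to about 2 mm. A picture is of the moment at which its call begins. get_calibration takes no time and is no camera call.
- r.job_done(): hands the job in, once; it reports no verdict.
The state is a dict: "time": time; "joint_positions": joint angles; "qvel": joint speeds; "effort": joint torques, N m; "tool_pos": TCP position; "orientation": TCP orientation; "wrist_force": force on the tool from outside, world axes, zero at the start; "wrist_torque": the same for the moment, N m; "width": opening from 0.0 (shut) to 1.0 (fully open).
Only numpy, scipy, OpenCV 4.12 (cv2) and the standard library are available. Lean on these libraries where they do the work, as an engineer would, in place of code of your own. Each camera call takes 0.05 s, during which the arm holds its last target.

TASK

Squeeze the red button of the ball-lock pin, lift the pin out of its blue stand and put it into the brass-ringed hole of the plywood carriage, then draw the carriage along its rails with the pin, away from the end it starts at, feeling gently with the pin's nose for the index hole hidden underneath. When the holes line up, keep the button squeezed and push the pin fully home, its round shoulder flat on the carriage, then let go so that the button springs out and the balls lock below. Press gently throughout, since 35 N on the jig is too much, and leave the tree, the glue bottle and the paint jar where they are.

Things in the scene. Friction and masses are not known exactly. Their poses are not given: they have to be found in the camera images.
- pin_head (a point): Centre of the loose ball-lock pin's grip head (pin about 0.16 kg): black block, yellow band near its top, 26 mm along x, 28 mm along y, 42 mm tall (24 mm below to 18 mm above this point). A red button 12 mm wide, 22 mm tall, at this height, stands 5 mm proud of the +y face. Gripping across the y faces pushes it flush; the 28 mm are then centred between the fingers. z up along the pin.
- pin_seat (a point): Centre of the underside of the pin's round shoulder (30 mm across, 6 mm thick), on the axis, 30 mm below pin_head. Below it: steel shank, 14 mm diameter, 33 mm long. Two brass balls, on the shank's +x and -x sides 30 mm below this point, stand out 3.5 mm each (21 mm over both) and block the 16 mm holes unless the button is squeezed.
- pin_tip (a point): Lower end of the pin on its axis, 42 mm below pin_seat, 72 mm below pin_head: the end of a conical nose, 9 mm long, that narrows from 14 mm to a 5 mm flat.
- pin_button (a joint): Button of the pin: 0 = out (balls out, locked), 0.005 m = squeezed flush (balls inside the shank). It takes 3 to 7 N and springs back by itself.
- stand: Fixed blue block, 60 x 60 mm, 55 mm tall, origin under its centre, with an upright 24 mm bore in which the pin stands loosely, its shoulder resting on the block's top.
- jig: Fixed jig, origin on the bench; two rails along its x (-135 to +205 mm), 34 mm high. Between them, under the carriage, a fixed steel strip (24 to 34 mm above the bench, free space below) has one hidden 16 mm index hole at y = 0, anywhere from x = -20 to +20 mm: feel for it. The nose dips in within 5 mm of its centre, deeper when better centred; the shank enters within about 1 mm.
- carriage (a joint): Plywood plate 210 x 126 mm, 14 mm thick (35 to 49 mm above the bench), sliding along the jig's +x, 0 to 0.11 m, starting at 0.010 to 0.040. Its hole lies at jig x = value - 0.075 m. Rubs with about 3 N and stays where left. Carries a brick-red model house, 65 mm tall over the plate, whose roof begins 100 mm from the hole's centre towards +x.
- carriage_hole (a point): Centre of the carriage's upright 16 mm through-hole, ringed with brass, at the plate's top (49 mm above the bench); moves with the carriage; x along the jig's x, z up. With the pin home, pin_seat lies on this point (within 1 mm of play) and the pin's tip is 7 mm above the bench.
- tree_center (a point): Bystander: centre of a loose green model tree, 80 mm tall, 44 mm across its wooden foot.
- glue_center (a point): Bystander: centre of a loose white glue bottle with orange cap, 100 mm tall, 42 mm across.
- jar_center (a point): Bystander: centre of a loose blue paint jar with white lid, 52 mm tall, 44 mm across.

How it is judged:
On the way, in this order (a step that is already met when the one before it is completed fails the run):
1. the pin is lifted clear of its stand with the button squeezed (z of pin_tip in the frame of stand above 0.056 m and value of joint pin_button above 0.0035 m), for 0.1 s.
2. the pin's nose is in the carriage's hole (z of pin_tip in the frame of carriage_hole below -0.004 m and horizontal distance between pin_tip and carriage_hole below 0.007 m), for 0.1 s.
3. the pin is through carriage and index strip, its shoulder within 2.5 mm of the carriage, the button still squeezed (z of pin_seat in the frame of carriage_hole below 0.0025 m and horizontal distance between pin_seat and carriage_hole below 0.004 m and value of joint pin_button above 0.003 m), for 0.05 s.
At the end, for the whole second after the job is handed in: The pin stands upright (within 4 degrees) through the carriage and the index strip, its shoulder within 2 mm of the carriage's top and within 4 mm of the hole's centre, its tip less than 12 mm above the bench, the button out (less than 1 mm pressed) so that the balls lock, all at rest and let go (z of pin_seat in the frame of carriage_hole below 0.002 m and horizontal distance between pin_seat and carriage_hole below 0.004 m and angle between pin_seat's own z axis and vertical below 0.07 rad and z of pin_tip in the frame of jig below 0.012 m and value of joint pin_button below 0.001 m and linear speed of pin below 0.02 m/s and velocity of joint carriage below 0.01 m/s); the robot touches nothing.
It fails at once if the pin presses on the jig or its carriage with more than 35 N (contact force between pin and jig above 35 N).
It fails at once if the fingers press on the jig or its carriage with more than 35 N (contact force between the fingers and jig above 35 N).
It fails at once if the model tree is moved by more than 20 mm (distance of tree_center from where it was at the start of the episode above 0.02 m).
It fails at once if the glue bottle is moved by more than 20 mm (distance of glue_center from where it was at the start of the episode above 0.02 m).
It fails at once if the paint jar is moved by more than 20 mm (distance of jar_center from where it was at the start of the episode above 0.02 m).
It also fails if it takes over 72 s, if anything falls off the work surface, if the arm or the gripper's body presses on something with over 40 N, if the wrist force passes 120 N, or if a joint passes its speed limit or range.

## Working session

There is one attempt and no reset: what is moved stays moved. The work goes in short steps, Python scripts to look and compute and a shell command to move; the robot and the scene stay as the last step left them, time stands still between calls to the robot, and variables do not carry over. Pictures are saved under pics/ and viewed, and the job is handed in when it is done.

```bash
ls; mkdir -p pics; python3 - <<'E'
from plant import r
import cv2
s=r.read_state();print(s)
for n in("side","top"):
    c=r.get_calibration(n);print(n,c)
    cv2.imwrite(f"pics/{n}0.png",r.get_image(n)[:,:,::-1])
E
```

```text
pics
{'time': 0.0, 'joint_positions': array([-1.26111331e+00,  8.79970075e-02,  1.37232320e+00, -2.52400852e-05,
        1.68359717e+00, -1.03073212e-01]), 'qvel': array([9.91574363e-05, 5.30613529e-05, 1.44873482e-05, 2.67810466e-04,
       1.50496384e-03, 2.33753417e-03]), 'effort': array([-5.78822091e-04, -3.51871848e+01, -3.13274038e+01, -2.89398140e-04,
        1.09106622e-02,  7.05213637e-06]), 'tool_pos': array([ 0.22052082, -0.50347372,  0.302681  ]), 'orientation': array([-1.15487407e-03,  9.78779142e-01,  2.04914712e-01, -1.32339077e-04]), 'wrist_force': array([-0.03577539,  1.30640321, -0.03126885]), 'wrist_torque': array([ 0.03149681, -0.03624005,  0.00652358]), 'width': 1.0020085876797566}
side {'fx': 389.57945472649465, 'fy': 389.57945472649465, 'cx': 282.68917664422213, 'cy': 207.00657567114746, 'dist_coeffs': array([-0.08266724,  0.        ,  0.        ,  0.        ,  0.        ]), 'eye': array([ 0.44918276, -0.52154109,  0.7333343 ]), 'attitude': array([ 0.94456572,  0.32188064, -0.01425824, -0.06312815])}
top {'fx': 385.7340286073965, 'fy': 385.7340286073965, 'cx': 274.3008944214376, 'cy': 206.15285072289578, 'dist_coeffs': array([-0.05185821,  0.        ,  0.        ,  0.        ,  0.        ]), 'eye': array([ 0.45291741, -0.01604873,  0.80731802]), 'attitude': array([ 0.7155957 ,  0.05313013, -0.02820536, -0.69591985])}
```

View pics/side0.png

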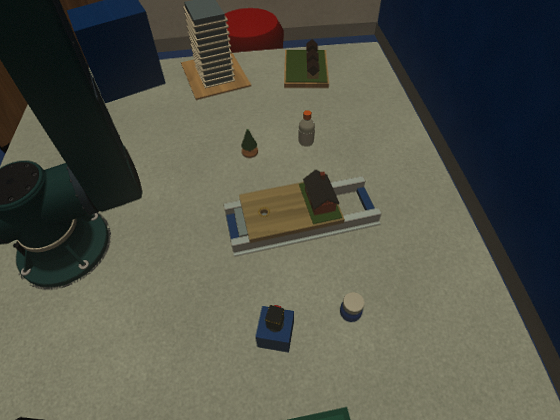

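View pics/top0.png

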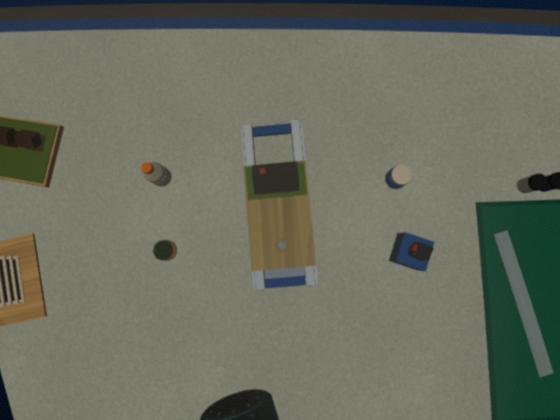

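The side view shows the stand at about (276,328), the jar at (352,306) and the carriage hole at (263,211). In the top view the stand is at (413,251), the hole at (282,245) and the jig runs up the image (+x). I'll enlarge the regions that matter.

```bash
cat > h.py <<'E'
import numpy as np,cv2
from plant import r
from scipy.spatial.transform import Rotation as R
def cam(n):
    c=r.get_calibration(n);q=c['attitude'];Rm=R.from_quat([q[1],q[2],q[3],q[0]]).as_matrix()
    K=np.array([[c['fx'],0,c['cx']],[0,c['fy'],c['cy']],[0,0,1]]);return K,np.array(c['dist_coeffs']),np.array(c['eye']),Rm
def px2w(n,uv,z):
    K,d,e,Rm=cam(n);p=cv2.undistortPoints(np.array([[uv]],float),K,d)[0,0]
    v=Rm@np.array([p[0],-p[1],-1]);return e+v*(z-e[2])/v[2]
def w2px(n,P):
    K,d,e,Rm=cam(n);P=np.atleast_2d(P);c=(P-e)@Rm;c=c*[1,-1,-1]
    return cv2.projectPoints(c,np.zeros(3),np.zeros(3),K,d)[0][:,0]
def crop(img,x0,y0,w,h,s,name):
    c=img[y0:y0+h,x0:x0+w,::-1];c=np.clip(255*(c/255.)**0.55,0,255).astype(np.uint8)
    cv2.imwrite(f"pics/{name}.png",cv2.resize(c,None,fx=s,fy=s,interpolation=cv2.INTER_CUBIC))
E
python3 - <<'E'
from h import *
t=cv2.imread('pics/top0.png')[:,:,::-1];s=cv2.imread('pics/side0.png')[:,:,::-1]
crop(t,370,210,80,75,8,'t_stand');crop(t,230,110,100,190,3,'t_jig')
crop(s,240,290,80,70,8,'s_stand');crop(s,215,160,175,100,4,'s_jig')
E
```

```text
(no output)
```

View pics/t_stand.png

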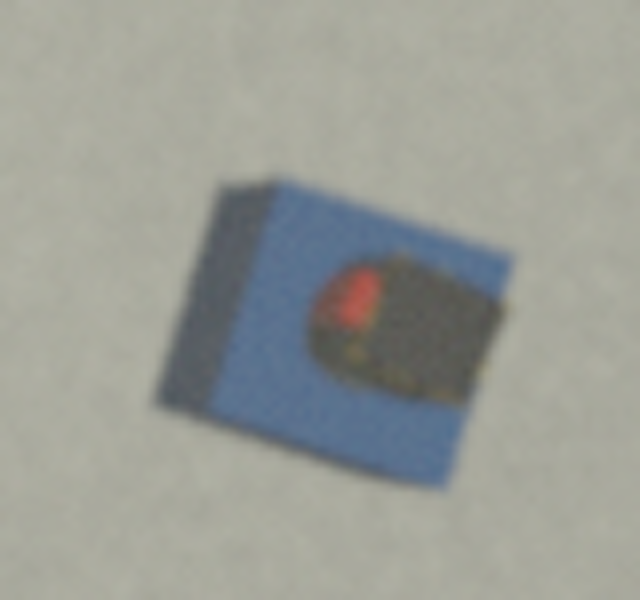

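View pics/s_stand.png

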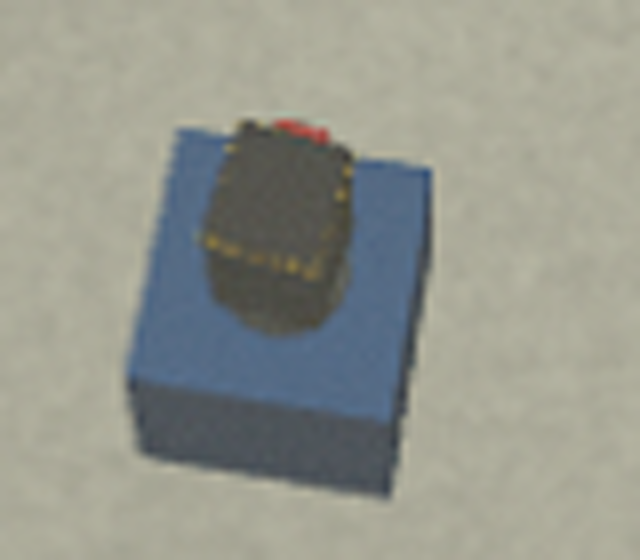

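View pics/t_jig.png

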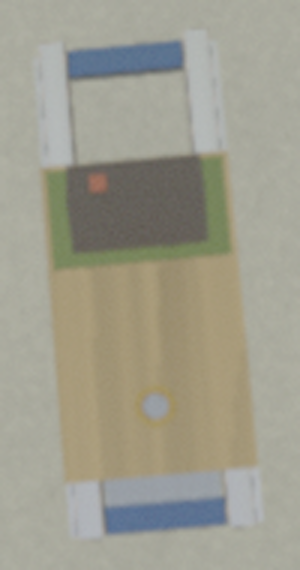

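View pics/s_jig.png

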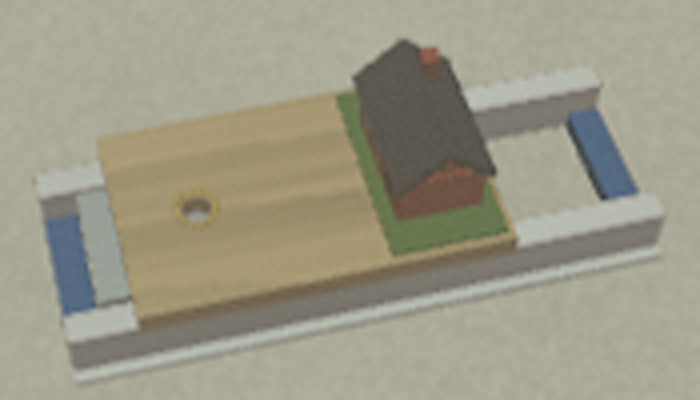

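```bash
python3 - <<'E'
from h import *
def pts(n,L,s,x0,y0,z): return np.array([px2w(n,(x/s+x0-.5*(1-1/s),y/s+y0-.5*(1-1/s)),z) for x,y in L])
A=pts('top',[(278,180),(515,255),(447,490),(208,415)],8,370,210,.055)
B=pts('side',[(178,130),(432,172),(395,418),(130,380)],8,240,290,.055)
H=pts('side',[(240,122),(352,150),(322,278),(203,240)],8,240,290,.103)
for q in(A,B,H):
    print(q.mean(0),[ (np.linalg.norm(q[i]-q[i-3]),np.degrees(np.arctan2(*(q[i-3]-q[i])[1::-1]))) for i in range(4)])
# head in top: right face (-y) edge
T=pts('top',[(508,305),(465,402)],8,370,210,.103);print('T',T)
print('red side',pts('side',[(302,130)],8,240,290,.096),'red top',pts('top',[(350,300)],8,370,210,.094))
for z in(.049,.035):print('hole',z,pts('top',[(155,406)],3,230,110,z),pts('side',[(196,208)],4,215,160,z))
J=pts('top',[(65,482),(257,465),(230,153),(42,170)],3,230,110,.049);print('plate top',J)
J2=pts('side',[(98,140),(137,320),(518,240)],4,215,160,.049);print('plate side',J2)
for q in (J[1],J[2]),(J[0],J[3]),(J2[1],J2[2]):print(np.degrees(np.arctan2(*(q[1]-q[0])[1::-1])))
K=pts('top',[(70,537),(38,45),(262,520),(205,30)],3,230,110,.034);print('rails',K)
for a,b in((0,1),(2,3)):print(np.degrees(np.arctan2(*(K[b]-K[a])[1::-1])),np.linalg.norm(K[a]-K[b]))
print('bystanders', px2w('top',(155,172),.05),px2w('top',(165,250),.02),px2w('top',(400,176),.05),px2w('side',(353,299),.05))
E
```

```text
[ 0.45876362 -0.26201299  0.055     ] [(np.float64(0.059735159460624604), np.float64(-106.21255073067286)), (np.float64(0.059219377769684875), np.float64(163.25467820906954)), (np.float64(0.059732366870485346), np.float64(74.04561497064017)), (np.float64(0.05948847848882773), np.float64(-16.739637883728978))]
[ 0.45940332 -0.26289266  0.055     ] [(np.float64(0.05945627463233832), np.float64(-17.615925576474126)), (np.float64(0.05766782311365299), np.float64(-106.34249365429008)), (np.float64(0.0589751778109763), np.float64(164.16374822974336)), (np.float64(0.05951208389147702), np.float64(74.10876993794017))]
[ 0.45970645 -0.264558    0.103     ] [(np.float64(0.024937311940125214), np.float64(-22.528185581954723)), (np.float64(0.029042104491187246), np.float64(-109.89316613858132)), (np.float64(0.02641900656519574), np.float64(154.104296542311)), (np.float64(0.027459718314681993), np.float64(67.26126573600264))]
T [[ 0.46586958 -0.27943363  0.103     ]
 [ 0.44384774 -0.26944176  0.103     ]]
red side [[ 0.46649681 -0.24720606  0.096     ]] red top [[ 0.46626382 -0.24652187  0.094   
[... 229 characters left out ...]
  ]
 [ 0.42792805 -0.07108902  0.049     ]
 [ 0.63363848 -0.04943174  0.049     ]
 [ 0.61923982  0.07608767  0.049     ]]
plate side [[ 0.41375821  0.05118314  0.049     ]
 [ 0.42657568 -0.07335805  0.049     ]
 [ 0.6346622  -0.05052141  0.049     ]]
6.009982678250426
6.370259335957456
6.262912458077267
rails [[ 0.3765538   0.04986514  0.034     ]
 [ 0.71094989  0.08426455  0.034     ]
 [ 0.39167402 -0.07615713  0.034     ]
 [ 0.72382233 -0.03119706  0.034     ]]
5.873372730040561 0.33616077264820193
7.708784367579519 0.33517742543572315
bystanders [0.60363091 0.25642225 0.05      ] [0.44691257 0.23546897 0.02      ] [ 0.60683726 -0.23582329  0.05      ] [ 0.61034829 -0.23349938  0.05      ]
```

```bash
cat >> h.py <<'E'
def st():
    s=r.read_state();q=s['orientation'];M=R.from_quat([q[1],q[2],q[3],q[0]]).as_matrix();return s,M
def rel(target,yaw=None):
    s,M=st();d=M.T@(np.array(target)-s['tool_pos'])*100
    a=np.degrees(np.arctan2(M[1,0],M[0,0]))
    print('t%.2f'%s['time'],'pos',s['tool_pos'].round(4),'xyaw %.2f'%a,'tilt z',M[:,2].round(4),'F',s['wrist_force'].round(2),'w %.3f'%s['width'])
    print('shift cm',d.round(2),'turn',None if yaw is None else round(((a-yaw+180)%360)-180,2))
E
python3 -c "
from h import *
rel([.4595,-.2642,.20],-23)"
```

```text
t0.10 pos [ 0.2205 -0.5035  0.3028] xyaw 23.65 tilt z [-6.e-04  2.e-03 -1.e+00] F [ 0.16 -0.75 -0.34] w 0.999
shift cm [ 31.49 -12.31  10.31] turn 46.65
```

```bash
python3 -m creep '[[[3.2,-1.2,1,5,8.5],[6.4,-2.4,2,11,8.5],[9.6,-3.7,3,17,8.5],[12.8,-4.9,4,24,8.5],[16,-6.2,5,30,8.5],[19.2,-7.4,6,36,8.5],[22.4,-8.7,7,42,8.5],[25.6,-10,8,46.6,8.5],[29,-11.3,9,46.6,8.5],[31.5,-12.3,10.3,46.6,8.5]]]' 30; python3 -c "
from h import *
rel([.4595,-.2642,.137],-23)
crop(r.get_image('top'),330,170,160,140,5,'t1');crop(r.get_image('side'),200,240,160,140,5,'s1')"
```

```text
time: 0.93
tool_pos: [0.4615, -0.2626, 0.2006]
orientation: [-0.0, 0.98, -0.198, 0.001]
wrist_force: [-0.1, -0.2, 0.1]
width: 0.989
t0.93 pos [ 0.4615 -0.2626  0.2006] xyaw -22.87 tilt z [ 1.1e-03  3.0e-04 -1.0e+00] F [-0.08 -0.2   0.11] w 0.989
shift cm [-0.12  0.23  6.36] turn 0.13
```

View pics/s1.png

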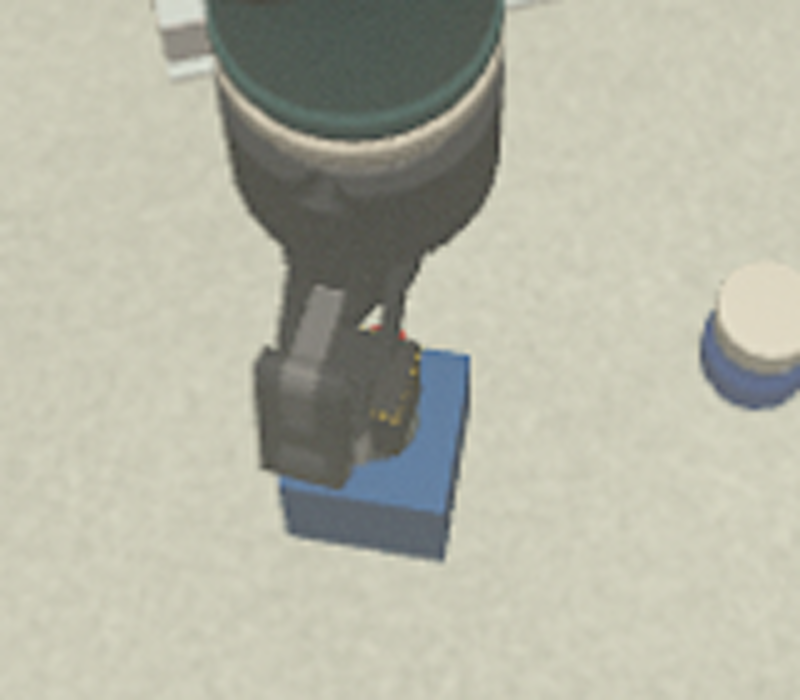

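The front finger stands above the near edge of the stand, at about (300,420) in the crop, and the head sits inside the jaw opening. I'll descend in two parts.

```bash
python3 -m creep '[[[-0.1,0.2,1,0,8.5],[-0.1,0.2,2,0,8.5],[-0.1,0.2,3,0,8.5],[-0.1,0.2,3,0,8.5],[-0.1,0.2,3,0,8.5]]]'; python3 -c "
from h import *
rel([.4595,-.2642,.137],-23)
crop(r.get_image('top'),330,170,160,140,5,'t2');crop(r.get_image('side'),200,240,160,140,5,'s2')"
```

```text
time: 1.45
tool_pos: [0.457, -0.2668, 0.1698]
orientation: [-0.0, 0.98, -0.2, -0.001]
wrist_force: [-1.0, -0.6, 0.9]
width: 0.995
t1.45 pos [ 0.457  -0.2668  0.1698] xyaw -23.06 tilt z [-0.0019  0.0012 -1.    ] F [-1.04 -0.63  0.93] w 0.995
shift cm [ 0.13 -0.34  3.28] turn -0.06
```

View pics/s2.png

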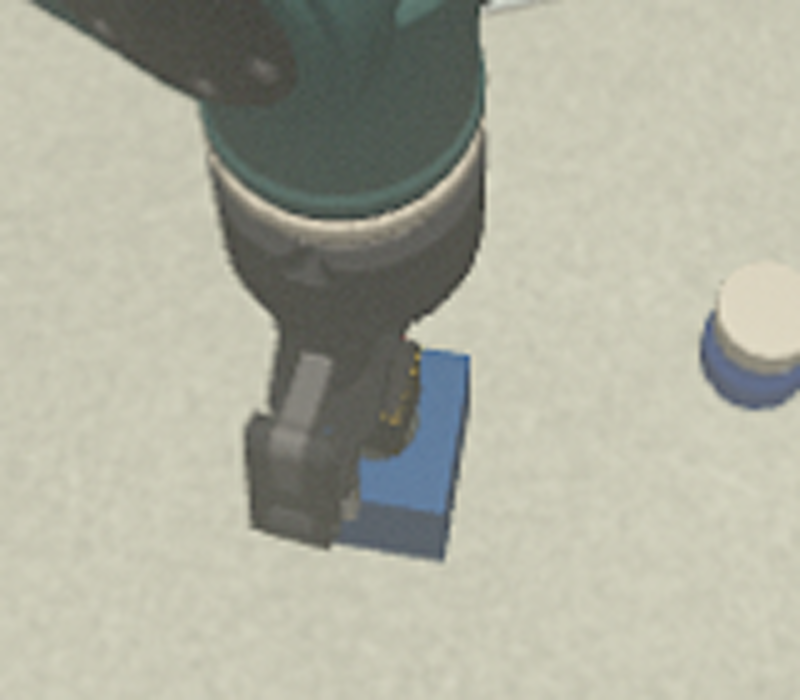

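View pics/t2.png

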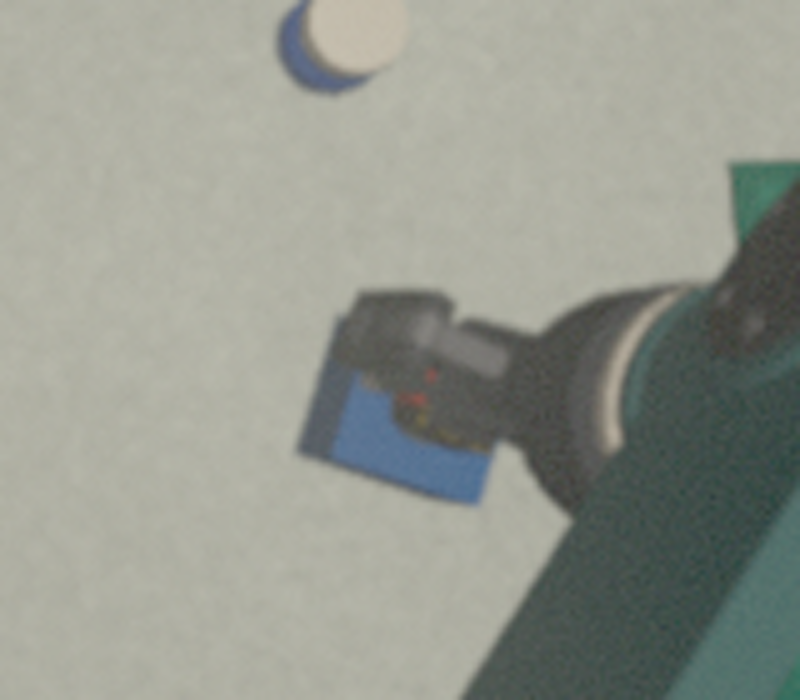

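```bash
python3 -m creep '[[[0,0,0,0,8.5],[0,0,0,0,8.5]]]'; python3 -c "
from h import *
rel([.4595,-.2642,.137],-23)"
```

```text
time: 1.72
tool_pos: [0.4583, -0.2667, 0.1717]
orientation: [0.0, 0.98, -0.199, 0.001]
wrist_force: [0.5, -0.5, -0.4]
width: 0.995
t1.72 pos [ 0.4583 -0.2667  0.1717] xyaw -22.98 tilt z [ 1.2e-03 -9.0e-04 -1.0e+00] F [ 0.51 -0.52 -0.44] w 0.995
shift cm [ 0.01 -0.28  3.47] turn 0.02
```

```bash
python3 -m creep '[[[0,-0.2,1,0,8.5],[0,-0.25,2,0,8.5],[0,-0.25,3,0,8.5],[0,-0.25,3.4,0,8.5],[0,-0.25,3.4,0,8.5],[0,-0.25,3.4,0,8.5],[0,-0.25,3.4,0,8.5]]]'; python3 -c "
from h import *
rel([.4595,-.2642,.137],-23)
crop(r.get_image('top'),330,170,160,140,5,'t3');crop(r.get_image('side'),200,240,160,140,5,'s3')"
```

```text
time: 2.3
tool_pos: [0.4593, -0.2641, 0.1371]
orientation: [0.0, 0.98, -0.199, 0.0]
wrist_force: [0.3, -1.1, 0.4]
width: 0.996
t2.30 pos [ 0.4593 -0.2641  0.1371] xyaw -22.95 tilt z [ 3.e-04 -4.e-04 -1.e+00] F [ 0.28 -1.11  0.38] w 0.996
shift cm [0.02 0.01 0.01] turn 0.05
```

View pics/s3.png

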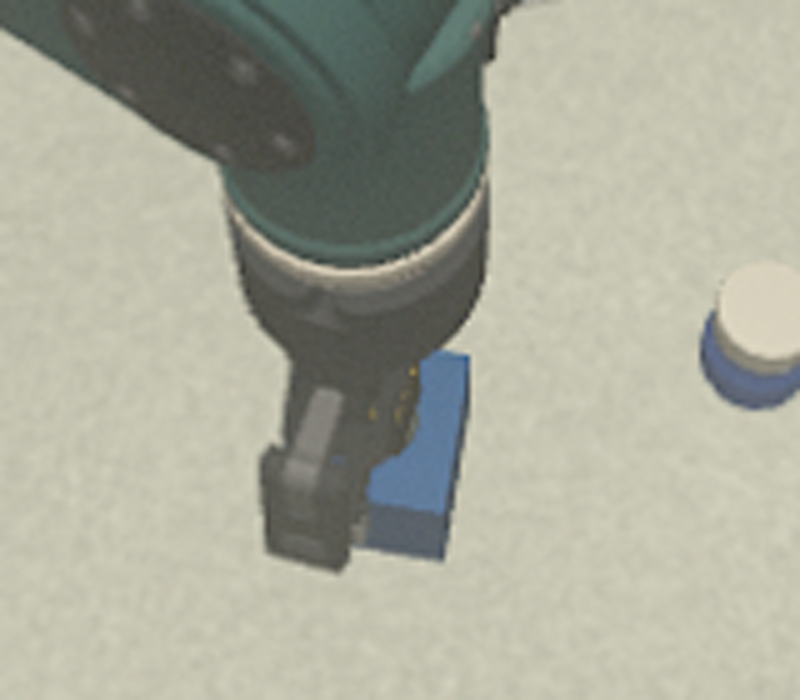

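View pics/t3.png

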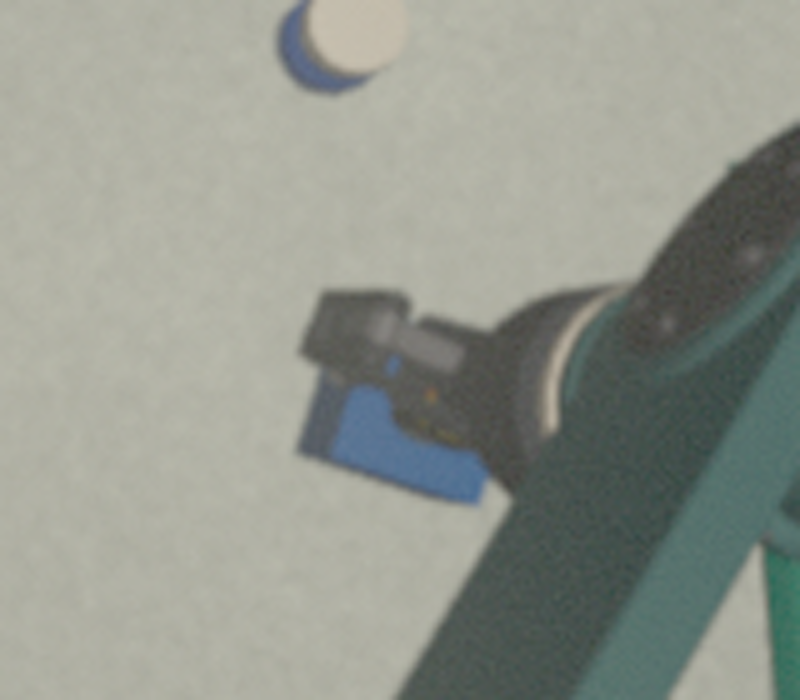

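The side view has the left finger at (310,510) and the head at about (395,430) between the fingers. The top view has the other finger at (355,335), just beyond the button at (430,395). I'll check the finger alignment numerically before I close.

```bash
python3 - <<'E'
from h import *
# predicted finger extents at TCP; axis tool y at -113deg ; x at -23
c=np.array([.4593,-.2641,0]);ux=np.array([np.cos(np.radians(-23)),np.sin(np.radians(-23)),0]);uy=np.array([ux[1],-ux[0],0])
for n,o in(('side',(200,240)),('top',(330,170))):
  for sy in(1,-1):
    P=[c+ux*a+sy*uy*.057+[0,0,.077] for a in(-.011,.011)]
    print(n,sy,((w2px(n,P)-o)*5+2).round())
  # head footprint predicted
  H=np.array([.4595,-.2642,.103]);P=[H+ux*a+uy*b for a,b in((.013,.014),(.013,-.014),(-.013,-.014),(-.013,.014))]
  print('head',((w2px(n,P)-o)*5+2).round().tolist())
E
```

```text
side 1 [[296. 548.]
 [359. 566.]]
side -1 [[390. 249.]
 [448. 264.]]
head [[399.0, 420.0], [422.0, 344.0], [349.0, 325.0], [325.0, 400.0]]
top 1 [[580. 498.]
 [602. 444.]]
top -1 [[299. 371.]
 [322. 318.]]
head [[525.0, 390.0], [454.0, 358.0], [426.0, 424.0], [498.0, 456.0]]
```

Head prediction matches the picture, and the tool is centred by its own readings. I'll close the jaws.

```bash
python3 -m creep '[[[0,0,0,0,5],[0,0,0,0,4],[0,0,0,0,3],[0,0,0,0,2],[0,0,0,0,2],[0,0,0,0,2],[0,0,0,0,2],[0,0,0,0,2]]]' 40; python3 -c "
from h import *
rel([.4595,-.2642,.137],-23)
crop(r.get_image('top'),330,170,160,140,5,'t4');crop(r.get_image('side'),200,240,160,140,5,'s4')"
```

```text
time: 3.07
tool_pos: [0.4593, -0.2643, 0.1375]
orientation: [0.0, 0.98, -0.199, 0.0]
wrist_force: [-0.5, 0.7, 3.2]
width: 0.327
t3.07 pos [ 0.4593 -0.2643  0.1375] xyaw -22.95 tilt z [ 8.e-04 -1.e-03 -1.e+00] F [-0.49  0.69  3.18] w 0.327
shift cm [ 0.02 -0.01  0.05] turn 0.05
```

View pics/s4.png

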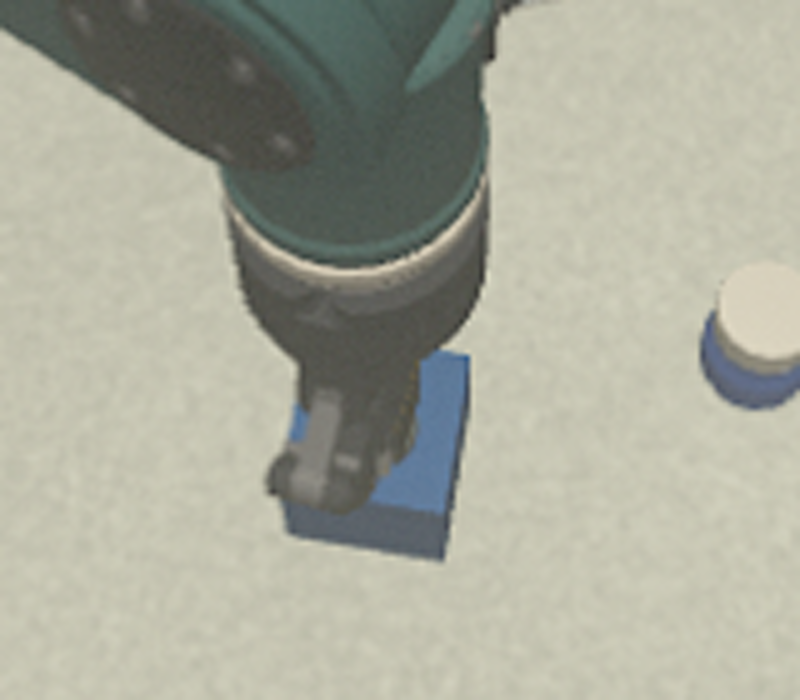

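View pics/t4.png

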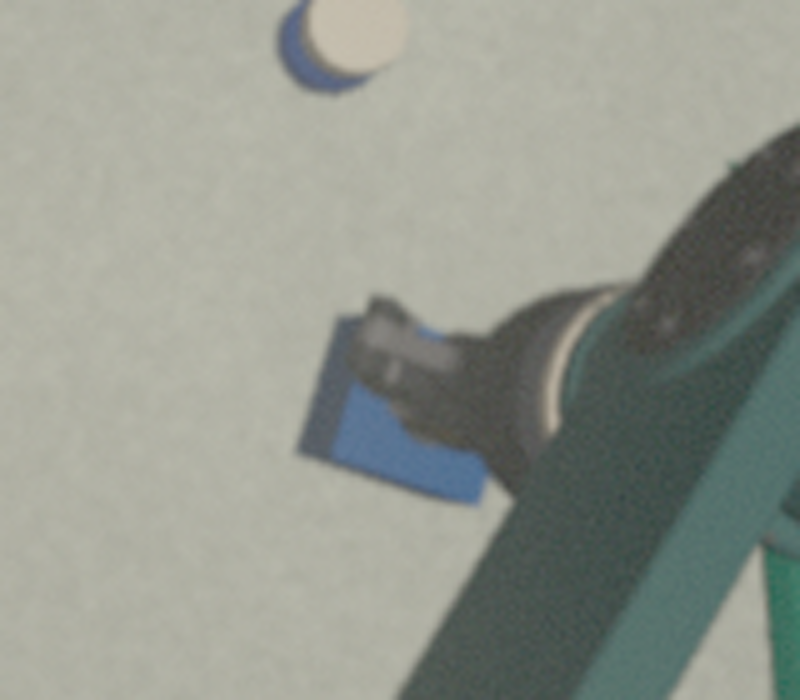

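```bash
python3 - <<'E'
from h import *
c=np.array([.4593,-.2643,0]);ux=np.array([np.cos(np.radians(-23)),np.sin(np.radians(-23)),0]);uy=np.array([ux[1],-ux[0],0])
for n,o,sy in(('side',(200,240),1),('top',(330,170),-1)):
  for z in(.065,.085,.105):
    for a in (-.011,.011):
      P=[c+sy*uy*b+ux*a+[0,0,z] for b in(.014,.03)]
      print(n,z,a,((w2px(n,P)-o)*5+2).round().tolist())
s=r.get_image('side')
crop(s,245,290,60,60,10,'s4b');crop(r.get_image('top'),390,220,60,60,10,'t4b')
E
```

```text
side 0.065 -0.011 [[335.0, 442.0], [322.0, 485.0]]
side 0.065 0.011 [[395.0, 458.0], [383.0, 502.0]]
side 0.085 -0.011 [[333.0, 422.0], [319.0, 465.0]]
side 0.085 0.011 [[394.0, 438.0], [381.0, 482.0]]
side 0.105 -0.011 [[330.0, 400.0], [315.0, 444.0]]
side 0.105 0.011 [[393.0, 417.0], [379.0, 462.0]]
top 0.065 -0.011 [[396.0, 419.0], [357.0, 401.0]]
top 0.065 0.011 [[418.0, 366.0], [379.0, 349.0]]
top 0.085 -0.011 [[413.0, 419.0], [373.0, 401.0]]
top 0.085 0.011 [[435.0, 365.0], [396.0, 347.0]]
top 0.105 -0.011 [[430.0, 419.0], [389.0, 401.0]]
top 0.105 0.011 [[454.0, 364.0], [413.0, 345.0]]
```

View pics/s4b.png

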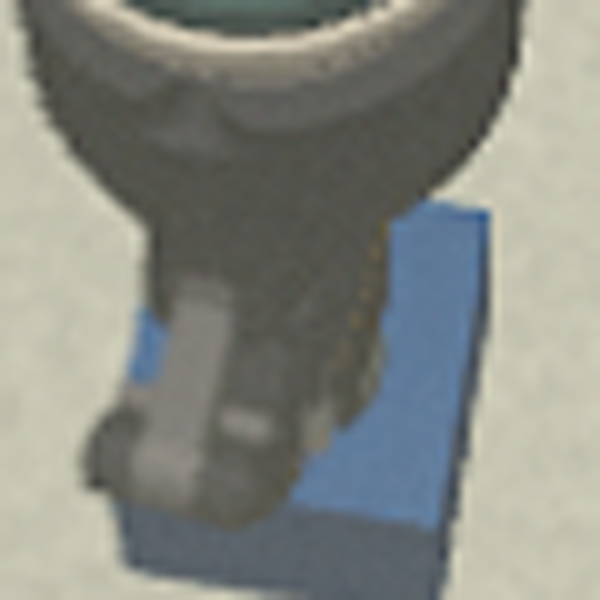

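View pics/t4b.png

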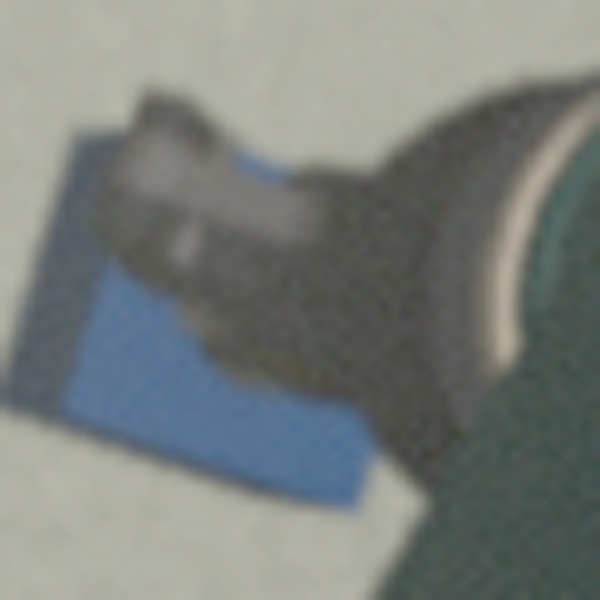

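The fingers stopped at 27.9 mm, so the button is flush and the head is centred. I'll lift 8 cm.

```bash
python3 -m creep '[[[0,0,-0.4,0,2],[0,0,-1.2,0,2],[0,0,-2.2,0,2],[0,0,-3.4,0,2],[0,0,-4.6,0,2],[0,0,-5.8,0,2],[0,0,-7,0,2],[0,0,-7.6,0,2],[0,0,-8,0,2],[0,0,-8,0,2]]]'; python3 -c "
from h import *
rel([.4642,-.0044,.217],6.3)
crop(r.get_image('top'),330,170,160,140,5,'t5');crop(r.get_image('side'),200,240,160,140,5,'s5')"
```

```text
time: 4.1
tool_pos: [0.4595, -0.2642, 0.2183]
orientation: [0.0, 0.98, -0.199, 0.001]
wrist_force: [-0.6, -0.8, -2.4]
width: 0.322
t4.10 pos [ 0.4595 -0.2642  0.2183] xyaw -22.95 tilt z [ 0.0018 -0.0014 -1.    ] F [-0.58 -0.82 -2.43] w 0.322
shift cm [ -9.69 -24.11   0.1 ] turn -29.25
```

View pics/s5.png

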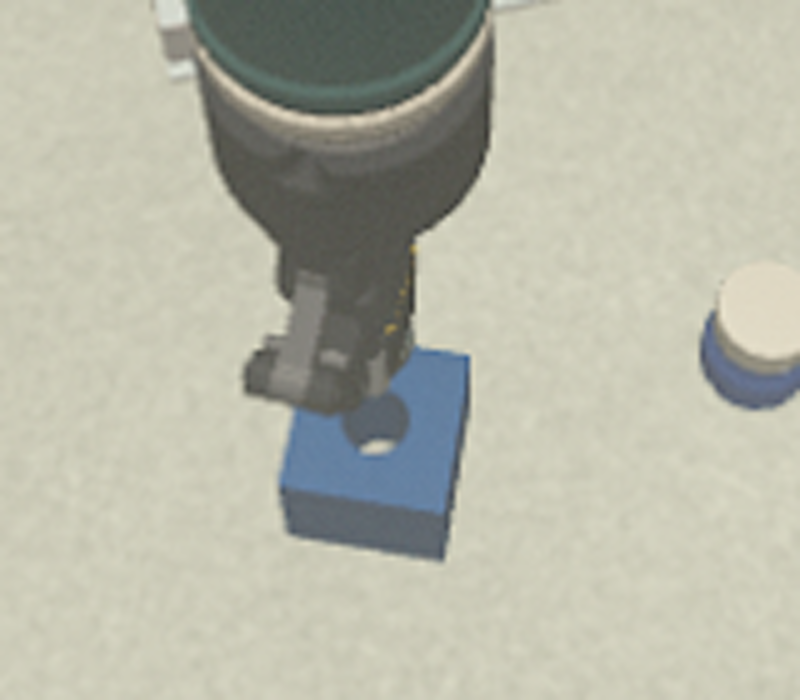

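The stand's bore at (376,425) is empty and the pin hangs from the gripper. Next is the move to above the carriage hole.

```bash
python3 -m creep '[[[-0.8,-2,0,-3,2],[-2,-5,0,-7,2],[-3.4,-8.4,0,-12,2],[-4.8,-12,0,-18,2],[-6.2,-15.5,0,-23,2],[-7.6,-19,0,-27,2],[-8.7,-21.8,0,-29.2,2],[-9.4,-23.4,0,-29.2,2],[-9.7,-24.1,0,-29.2,2],[-9.7,-24.1,0,-29.2,2]]]'; python3 -m creep '[[[0,0,0,0,2],[0,0,0,0,2],[0,0,0,0,2]]]'; python3 -c "
from h import *
rel([.4642,-.0044,.18],6.3)
crop(r.get_image('top'),220,160,120,100,6,'t6');crop(r.get_image('side'),210,130,160,120,5,'s6')"
```

```text
time: 5.03
tool_pos: [0.4633, -0.0029, 0.2161]
orientation: [-0.0, 0.998, 0.056, -0.001]
wrist_force: [-0.5, -1.1, -1.4]
width: 0.326
time: 5.28
tool_pos: [0.4638, -0.0054, 0.2167]
orientation: [0.0, 0.999, 0.054, -0.0]
wrist_force: [-0.3, 0.1, -1.9]
width: 0.326
t5.28 pos [ 0.4638 -0.0054  0.2167] xyaw 6.14 tilt z [-4.e-04 -5.e-04 -1.e+00] F [-0.3   0.13 -1.94] w 0.326
shift cm [ 0.05 -0.1   3.67] turn -0.16
```

View pics/s6.png

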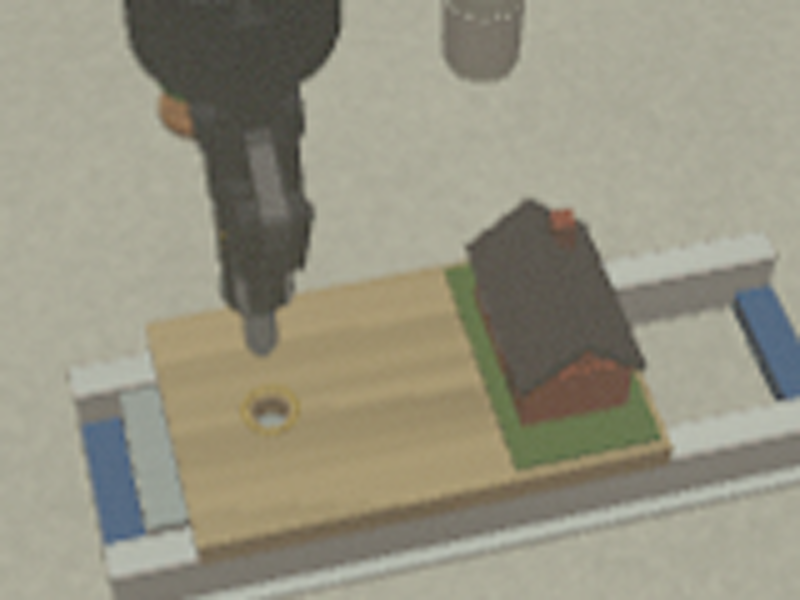

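View pics/t6.png

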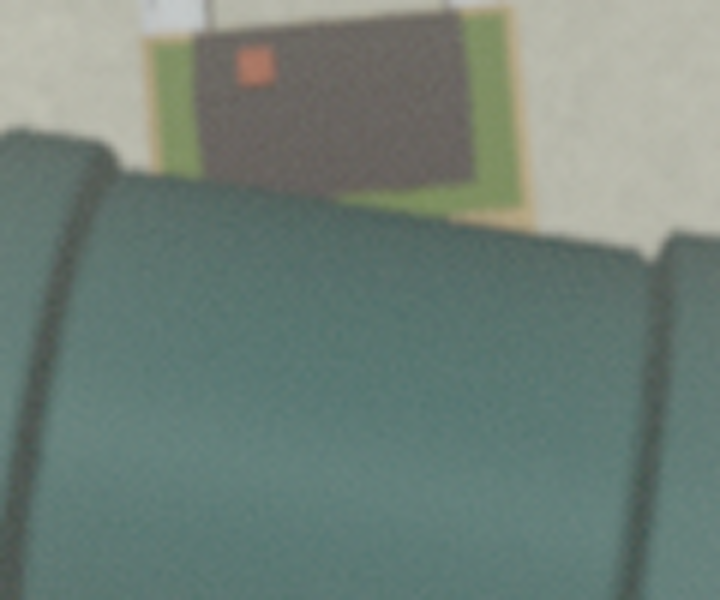

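```bash
python3 - <<'E'
from h import *
for u,v in((263,351),):print(px2w('side',(u/5+210-.4,v/5+130-.4),.0922))
print((w2px('side',[[.4638,-.0054,.0922],[.4642,-.0044,.049]])-[210,130])*5+2)
E
```

```text
[ 0.46351596 -0.00596037  0.0922    ]
[[263.54148705 349.89965568]
 [269.63891531 409.4105245 ]]
```

The side picture shows the tip at (263,351), where the kinematics predict it, and the hole at (270,409), 1 mm from being under the pin. I'll lower to just above the plate.

```bash
python3 -m creep '[[[0.05,-0.1,0.8,0,2],[0.05,-0.1,1.8,0,2],[0.05,-0.1,2.8,0,2],[0.05,-0.1,3.4,0,2],[0.05,-0.1,3.7,0,2],[0.05,-0.1,3.7,0,2],[0.05,-0.1,3.7,0,2]]]'; python3 -c "
from h import *
rel([.4642,-.0044,.167],6.3)
crop(r.get_image('side'),235,180,60,60,10,'s7')
print((w2px('side',[[.4642,-.0044,.056]])-[235,180])*10+4.5)"
```

```text
time: 5.97
tool_pos: [0.4641, -0.0031, 0.1796]
orientation: [0.0, 0.999, 0.055, -0.0]
wrist_force: [-0.0, -1.4, -0.9]
width: 0.322
t5.97 pos [ 0.4641 -0.0031  0.1796] xyaw 6.26 tilt z [-4.e-04 -0.e+00 -1.e+00] F [-0.04 -1.41 -0.94] w 0.322
shift cm [-0.    0.13  1.26] turn -0.04
[[288.08963409 300.07898988]]
```

View pics/s7.png

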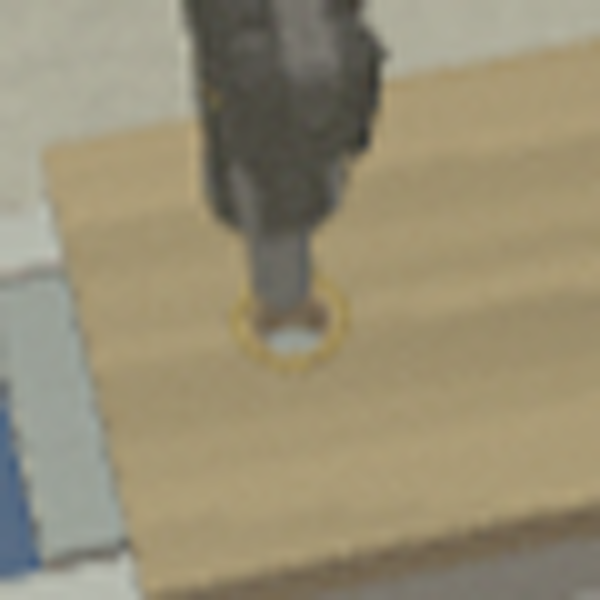

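The tip is at (283,305), over the back half of the brass ring centred at (290,322). I'll shift 1 mm and lower 1.3 cm.

```bash
python3 -m creep '[[[0,0.1,0.2,0,2],[0,0.1,0.5,0,2],[0,0.1,0.8,0,2],[0,0.1,1.1,0,2],[0,0.1,1.3,0,2],[0,0.1,1.3,0,2],[0,0.1,1.3,0,2]]]'; python3 -c "
from h import *
rel([.4642,-.0044,.1585],6.3)
crop(r.get_image('side'),235,180,60,60,10,'s8')"
```

```text
time: 6.6
tool_pos: [0.4641, -0.0041, 0.1667]
orientation: [-0.0, 0.999, 0.055, -0.0]
wrist_force: [-0.4, 0.3, -1.4]
width: 0.325
t6.60 pos [ 0.4641 -0.0041  0.1667] xyaw 6.25 tilt z [-5.e-04  0.e+00 -1.e+00] F [-0.45  0.32 -1.42] w 0.325
shift cm [0.   0.03 0.82] turn -0.05
```

View pics/s8.png

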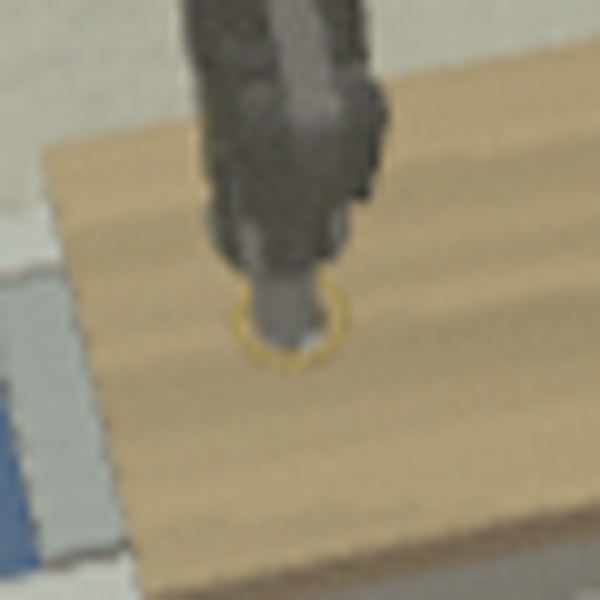

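The nose is inside the ring. I'll lower in small steps and watch the force; contact with the strip should come near TCP z = 0.1585.

```bash
python3 -m creep '[[[0,0,0.15,0,2],[0,0,0.3,0,2],[0,0,0.4,0,2],[0,0,0.5,0,2],[0,0,0.5,0,2]]]'; python3 -c "
from h import *
rel([.4642,-.0044,.1585],6.3)"; python3 -m creep '[[[0,0,0.1,0,2],[0,0,0.15,0,2],[0,0,0.2,0,2],[0,0,0.2,0,2]]]'; python3 -c "
from h import *
rel([.4642,-.0044,.1585],6.3)"
```

```text
time: 7.07
tool_pos: [0.4644, -0.004, 0.1618]
orientation: [-0.0, 0.999, 0.055, 0.0]
wrist_force: [0.7, 1.6, -1.6]
width: 0.321
t7.07 pos [ 0.4644 -0.004   0.1618] xyaw 6.25 tilt z [ 4.e-04  4.e-04 -1.e+00] F [ 0.67  1.55 -1.64] w 0.321
shift cm [-0.02  0.04  0.33] turn -0.05
time: 7.4
tool_pos: [0.4644, -0.004, 0.16]
orientation: [-0.0, 0.999, 0.055, 0.0]
wrist_force: [1.8, 1.0, -1.5]
width: 0.32
t7.40 pos [ 0.4644 -0.004   0.16  ] xyaw 6.25 tilt z [ 6.e-04  3.e-04 -1.e+00] F [ 1.76  1.02 -1.53] w 0.320
shift cm [-0.03  0.04  0.15] turn -0.05
```

```bash
python3 -m creep '[[[0,0,0.05,0,2],[0,0,0.1,0,2],[0,0,0.1,0,2]]]';python3 -m creep '[[[0,0,0.05,0,2],[0,0,0.05,0,2]]]';python3 -m creep '[[[0,0,0.05,0,2],[0,0,0.05,0,2]]]'
```

```text
time: 7.65
tool_pos: [0.4644, -0.004, 0.159]
orientation: [-0.0, 0.999, 0.055, 0.0]
wrist_force: [2.0, 2.4, -0.3]
width: 0.322
time: 7.82
tool_pos: [0.4644, -0.004, 0.1585]
orientation: [-0.0, 0.999, 0.055, 0.0]
wrist_force: [0.9, 1.6, -0.7]
width: 0.32
time: 7.98
tool_pos: [0.4645, -0.004, 0.1584]
orientation: [-0.0, 0.999, 0.055, 0.0]
wrist_force: [0.4, 2.8, 2.1]
width: 0.322
```

The strip is touched at TCP z ≈ 0.1584 with about 3–4 N. I'll start drawing the carriage along +x.

```bash
python3 -m creep '[[[0.1,-0.03,0,0,2],[0.3,-0.03,0,0,2],[0.5,-0.03,0,0,2],[0.7,-0.03,0,0,2],[0.9,-0.03,0,0,2],[1.1,-0.03,0,0,2],[1.3,-0.03,0,0,2],[1.5,-0.03,0,0,2],[1.6,-0.03,0,0,2],[1.6,-0.03,0,0,2]]]'; python3 -c "
from h import *
rel([.4642,-.0044,.1585],6.3)
crop(r.get_image('side'),215,160,175,100,4,'s9')"
```

```text
time: 8.82
tool_pos: [0.4782, -0.0024, 0.1575]
orientation: [0.0, 0.999, 0.055, -0.003]
wrist_force: [-6.8, 1.4, 5.0]
width: 0.323
t8.82 pos [ 0.4782 -0.0024  0.1575] xyaw 6.26 tilt z [-0.0068 -0.0011 -1.    ] F [-6.77  1.4   5.02] w 0.323
shift cm [-1.41  0.04 -0.09] turn -0.04
```

View pics/s9.png

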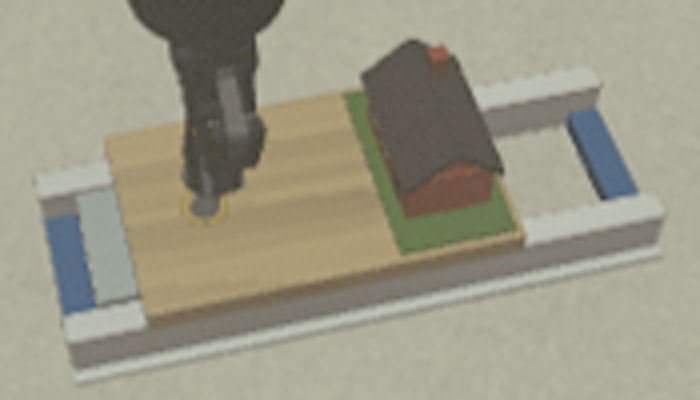

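The TCP moved 14 mm but the plate only about 5 mm (its left edge went from 98 to 106 px in the crop). So the pin is pivoting in the pads about the jaw axis. I'll measure that before going on.

```bash
python3 - <<'E'
from h import *
s,M=st();print(s['joint_positions'].round(3))
f=lambda u,v,s,x0,y0:(u/s+x0-.5*(1-1/s),v/s+y0-.5*(1-1/s))
print(px2w('side',f(204,208,4,215,160),.049))
for u,v in((106,136),(147,318),(525,238)):print(px2w('side',f(u,v,4,215,160),.049))
crop(r.get_image('side'),235,170,70,60,10,'s10')
E
```

```text
[-0.123  0.009  1.748 -0.002  1.39   1.339]
[ 0.46873439 -0.00543117  0.049     ]
[0.41847779 0.05349818 0.049     ]
[ 0.43186009 -0.07283104  0.049     ]
[ 0.63871519 -0.049746    0.049     ]
```

View pics/s10.png

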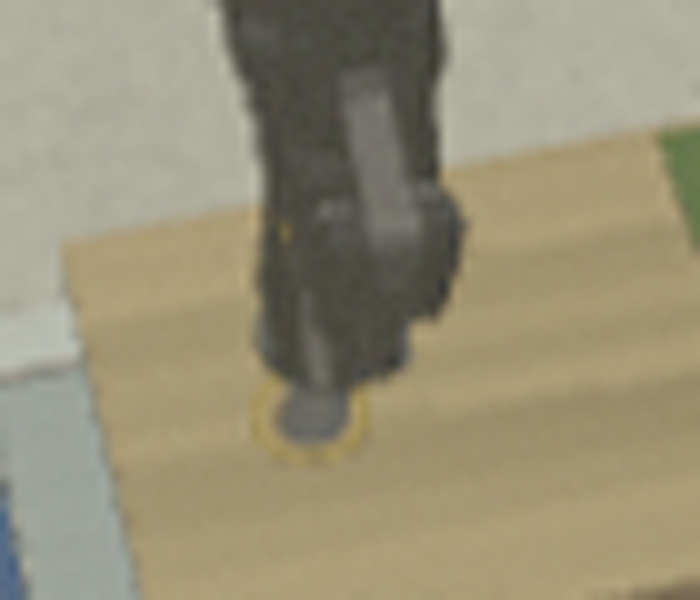

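The hole is now at x ≈ 0.469 and the TCP at 0.478, so the pin leans about 9 mm. With the grip at 20 N and the nose kept lightly on the strip, moving back should swing it upright.

```bash
python3 -m creep '[[[0,0,0,0,2],[-0.2,0,0,0,2],[-0.4,0,0,0,2],[-0.6,0,-0.02,0,2],[-0.8,0,-0.04,0,2],[-1.0,0,-0.05,0,2],[-1.1,0,-0.05,0,2],[-1.1,0,-0.05,0,2]]]' 20; python3 - <<'E'
from h import *
rel([.4690,-.0044,.1585],6.3)
im=r.get_image('side');crop(im,215,160,175,100,4,'s11');crop(im,235,170,70,60,10,'s12')
E
```

```text
time: 9.58
tool_pos: [0.469, -0.0034, 0.1581]
orientation: [0.0, 0.999, 0.054, -0.0]
wrist_force: [2.9, 0.3, -3.0]
width: 0.322
t9.58 pos [ 0.469  -0.0034  0.1581] xyaw 6.25 tilt z [-2.e-04 -2.e-04 -1.e+00] F [ 2.89  0.3  -3.03] w 0.322
shift cm [-0.01  0.1  -0.04] turn -0.05
```

View pics/s11.png

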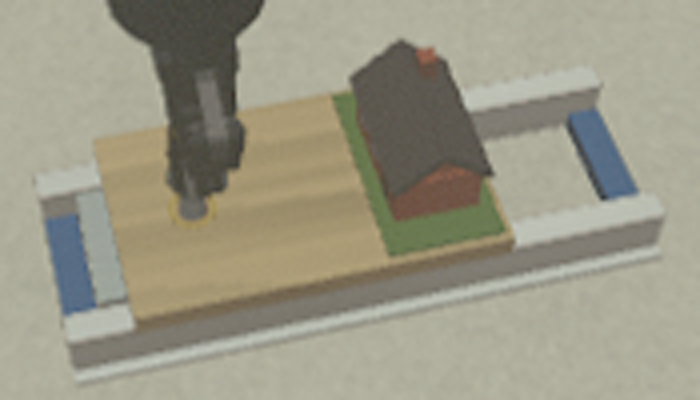

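View pics/s12.png

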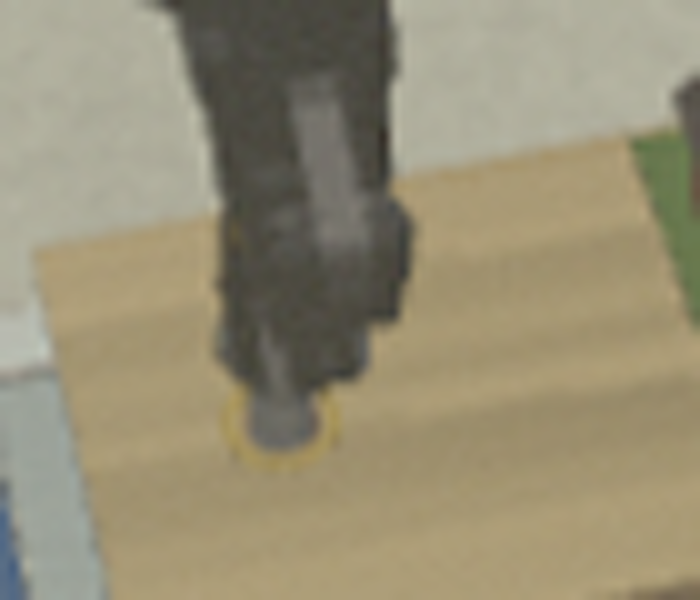

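Grip slip recovered only part of the lean: the hole is at about (191,208) in the crop, x ≈ 0.4625, against TCP 0.469. The carriage has an end stop at value 0, about 21 mm back, so I'll push gently against it to swing the pin upright.

```bash
python3 -m creep '[[[-0.3,0,0,0,2],[-0.6,0,0,0,2],[-0.9,0,0,0,2],[-1.2,0,0,0,2],[-1.5,0,0,0,2],[-1.7,0,0,0,2],[-1.9,0,0,0,2],[-2.0,0,0,0,2],[-2.0,0,0,0,2]]]' 20; python3 -c "
from h import *
rel([.4415,-.0069,.1585],6.3)
im=r.get_image('side');crop(im,215,160,175,100,4,'s13')"
```

```text
time: 10.38
tool_pos: [0.4489, -0.0055, 0.1584]
orientation: [0.0, 0.999, 0.054, -0.0]
wrist_force: [1.8, 0.4, -1.9]
width: 0.323
t10.38 pos [ 0.4489 -0.0055  0.1584] xyaw 6.25 tilt z [-7.e-04 -2.e-04 -1.e+00] F [ 1.84  0.43 -1.88] w 0.323
shift cm [-0.75  0.06 -0.01] turn -0.05
```

View pics/s13.png

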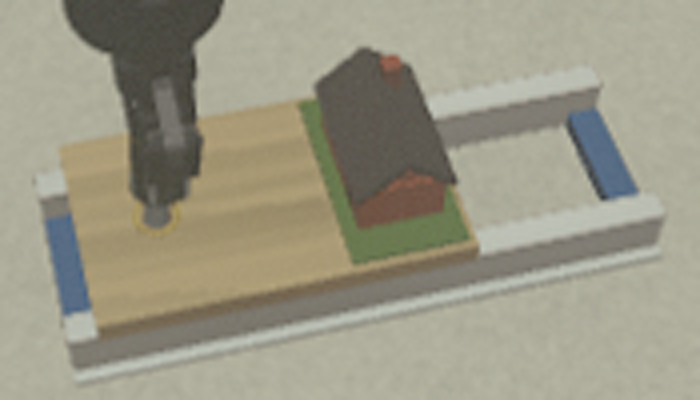

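```bash
python3 -m creep '[[[-0.1,0,0,0,2],[-0.2,0,0,0,2],[-0.3,0,0,0,2],[-0.4,0,0,0,2],[-0.5,0,0,0,2],[-0.5,0,0,0,2]]]' 20; python3 - <<'E'
from h import *
rel([.4415,-.0069,.1585],6.3)
im=r.get_image('side');crop(im,215,160,175,100,4,'s14');crop(im,220,170,70,60,10,'s15')
E
```

```text
time: 10.93
tool_pos: [0.4454, -0.0059, 0.1588]
orientation: [-0.0, 0.999, 0.055, 0.002]
wrist_force: [5.9, 0.9, -4.6]
width: 0.323
t10.93 pos [ 0.4454 -0.0059  0.1588] xyaw 6.25 tilt z [ 3.6e-03  3.0e-04 -1.0e+00] F [ 5.88  0.94 -4.59] w 0.323
shift cm [-0.39  0.06  0.03] turn -0.05
```

View pics/s14.png

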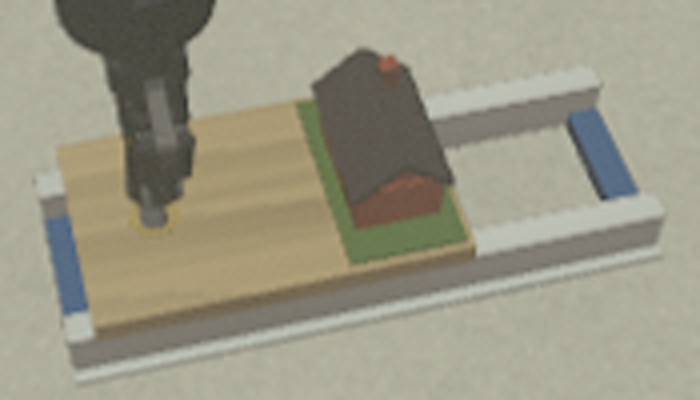

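View pics/s15.png

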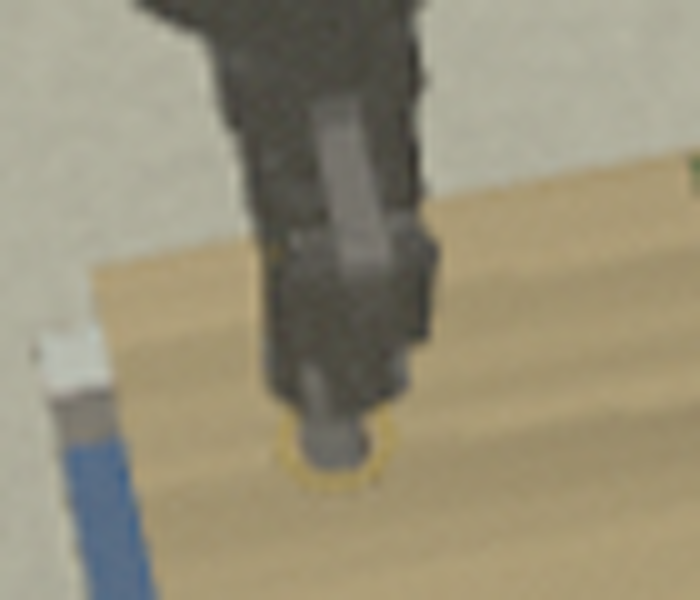

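```bash
python3 - <<'E'
from h import *
print(px2w('side',(336/10+220-.45,441/10+170-.45),.049))
E
python3 -m creep '[[[-0.1,0,0,0,2],[-0.2,0,0,0,2],[-0.3,0,0,0,2],[-0.3,0,0,0,2]]]' 20; python3 - <<'E'
from h import *
rel([.4415,-.0069,.1585],6.3)
im=r.get_image('side');crop(im,220,170,70,60,10,'s16')
E
```

```text
[ 0.44104955 -0.00716422  0.049     ]
time: 11.32
tool_pos: [0.4428, -0.0062, 0.1593]
orientation: [-0.0, 0.999, 0.055, 0.002]
wrist_force: [6.9, 2.0, -4.1]
width: 0.326
t11.32 pos [ 0.4428 -0.0062  0.1593] xyaw 6.25 tilt z [ 4.8e-03  3.0e-04 -1.0e+00] F [ 6.86  2.04 -4.05] w 0.326
shift cm [-0.13  0.06  0.07] turn -0.05
```

View pics/s16.png

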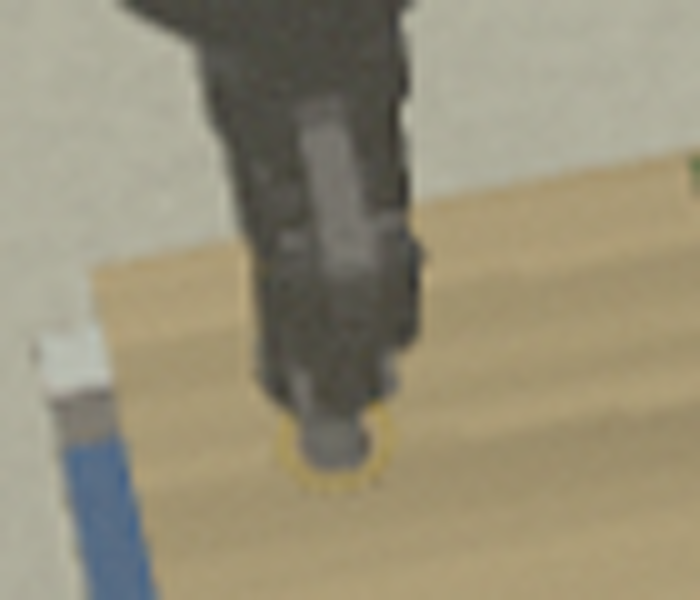

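```bash
python3 -m creep '[[[-0.1,0,0,0,2],[-0.2,0,0,0,2],[-0.2,0,0,0,2]]]' 20;  python3 -m creep '[[[0.1,0,0,0,2],[0.1,0,0,0,2],[0.1,0,0,0,2]]]' 20; python3 - <<'E'
from h import *
rel([.4415,-.0069,.1585],6.3)
im=r.get_image('side');crop(im,220,170,70,60,10,'s17')
E
```

```text
time: 11.62
tool_pos: [0.441, -0.0064, 0.1595]
orientation: [-0.0, 0.999, 0.055, 0.003]
wrist_force: [6.7, 1.8, -3.2]
width: 0.323
time: 11.87
tool_pos: [0.4414, -0.0063, 0.1594]
orientation: [0.0, 0.999, 0.055, 0.002]
wrist_force: [5.4, 1.4, -1.1]
width: 0.325
t11.87 pos [ 0.4414 -0.0063  0.1594] xyaw 6.26 tilt z [ 3.2e-03  1.0e-04 -1.0e+00] F [ 5.43  1.41 -1.12] w 0.325
shift cm [0.01 0.06 0.09] turn -0.04
```

View pics/s17.png

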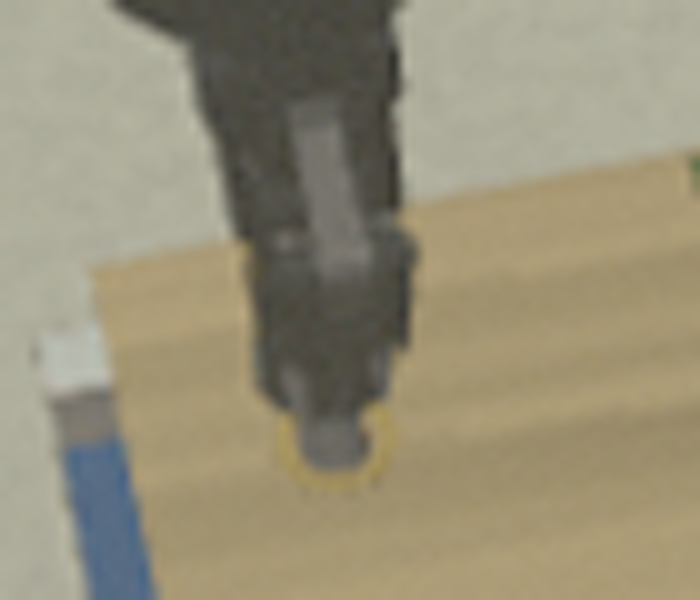

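```bash
python3 -m creep '[[[-0.1,0,0,0,2],[-0.2,0,0,0,2],[-0.25,0,0,0,2],[-0.25,0,0,0,2]]]' 20;  python3 -m creep '[[[0.2,0,0,0,2],[0.3,0,0,0,2],[0.3,0,0,0,2],[0.3,0,0,0,2]]]' 60; python3 - <<'E'
from h import *
rel([.4415,-.0069,.1585],6.3)
im=r.get_image('side');crop(im,220,170,70,60,10,'s18')
E
```

```text
time: 12.25
tool_pos: [0.4397, -0.0065, 0.1596]
orientation: [-0.0, 0.999, 0.055, 0.003]
wrist_force: [7.5, 3.3, -2.6]
width: 0.323
time: 12.58
tool_pos: [0.4407, -0.0064, 0.1585]
orientation: [0.0, 0.999, 0.055, -0.0]
wrist_force: [2.5, 0.9, 1.0]
width: 0.321
t12.58 pos [ 0.4407 -0.0064  0.1585] xyaw 6.26 tilt z [-4.e-04 -2.e-04 -1.e+00] F [2.5  0.86 0.99] w 0.321
shift cm [ 0.07  0.06 -0.  ] turn -0.04
```

View pics/s18.png

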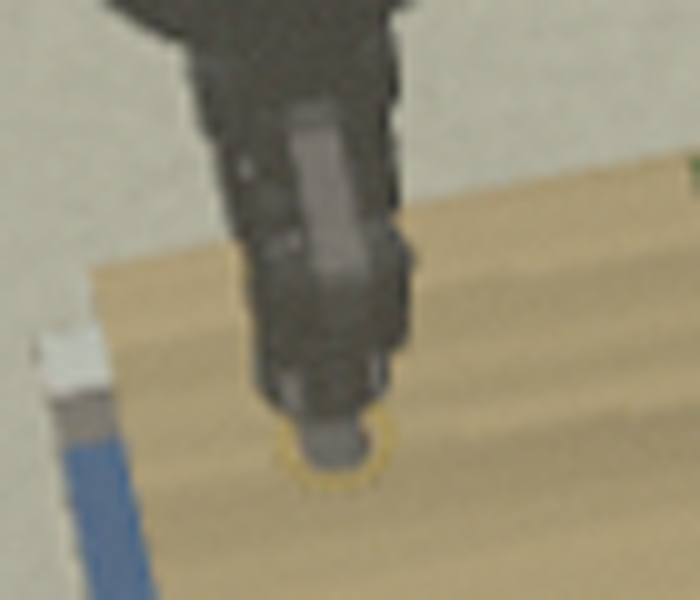

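The pin looks upright again and first contact is back at z = 0.1585. I'll raise 1 mm and turn the tool −90° in place, so the jaws lie along the drag direction and the pin can't pivot.

```bash
python3 -m creep '[[[0.03,0,-0.1,0,2],[0.03,0,-0.1,-5,2],[0.03,0,-0.1,-11,2],[0.03,0,-0.1,-17,2],[0.03,0,-0.1,-23,2],[0.03,0,-0.1,-29,2],[0.03,0,-0.1,-35,2],[0.03,0,-0.1,-40,2],[0.03,0,-0.1,-45,2],[0.03,0,-0.1,-45,2]]]' 60; python3 -c "
from h import *
rel([.4415,-.0069,.1585],96.3)"
```

```text
time: 13.47
tool_pos: [0.4407, -0.0061, 0.1589]
orientation: [-0.001, 0.901, 0.433, -0.0]
wrist_force: [2.1, 1.6, -3.3]
width: 0.315
t13.47 pos [ 0.4407 -0.0061  0.1589] xyaw 51.33 tilt z [-1.4e-03  7.0e-04 -1.0e+00] F [ 2.11  1.58 -3.28] w 0.315
shift cm [-0.01  0.11  0.04] turn -44.97
```

```bash
python3 -m creep '[[[0,0,0,-5,2],[0,0,0,-11,2],[0,0,0,-17,2],[0,0,0,-23,2],[0,0,0,-29,2],[0,0,0,-35,2],[0,0,0,-40,2],[0,0,0,-45,2],[0,0,0,-45,2]]]' 60; python3 -c "
from h import *
rel([.4410,-.0067,.1585],96.3)
im=r.get_image('side');crop(im,220,170,70,60,10,'s19')"
```

```text
time: 14.22
tool_pos: [0.4406, -0.0061, 0.1589]
orientation: [-0.001, 0.668, 0.744, -0.0]
wrist_force: [1.5, 1.9, -2.3]
width: 0.317
t14.22 pos [ 0.4406 -0.0061  0.1589] xyaw 96.21 tilt z [-1.7e-03  7.0e-04 -1.0e+00] F [ 1.48  1.93 -2.3 ] w 0.317
shift cm [-0.07  0.03  0.04] turn -0.09
```

View pics/s19.png

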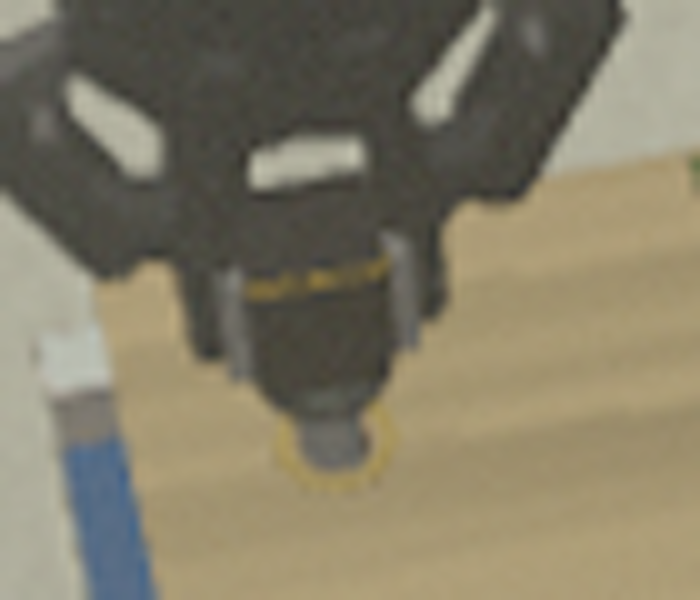

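The pin is now seen square-on, upright between the two pads, with the nose in the ring at (335,445). Tool y is now jig +x. I'll draw 4.5 cm with the nose just clear of the strip.

```bash
python3 -m creep '[[[0,0.3,0,0,2],[0,0.8,0,0,2],[0,1.3,0,0,2],[0,1.8,0,0,2],[0,2.3,0,0,2],[0,2.8,0,0,2],[0,3.3,0,0,2],[0,3.8,0,0,2],[0,4.1,0,0,2],[0,4.1,0,0,2]]]' 60; python3 -c "
from h import *
s,M=st();rel([.4410+.045*.994,-.0067+.045*.11,.1585],96.3)
im=r.get_image('side');crop(im,215,150,175,110,4,'s20')"
```

```text
time: 15.1
tool_pos: [0.4827, -0.0017, 0.1591]
orientation: [0.0, 0.667, 0.745, 0.0]
wrist_force: [-2.6, 1.9, -3.9]
width: 0.323
t15.10 pos [ 0.4827 -0.0017  0.1591] xyaw 96.26 tilt z [ 5.e-04  5.e-04 -1.e+00] F [-2.59  1.95 -3.95] w 0.323
shift cm [-0.04  0.3   0.06] turn -0.04
```

View pics/s20.png

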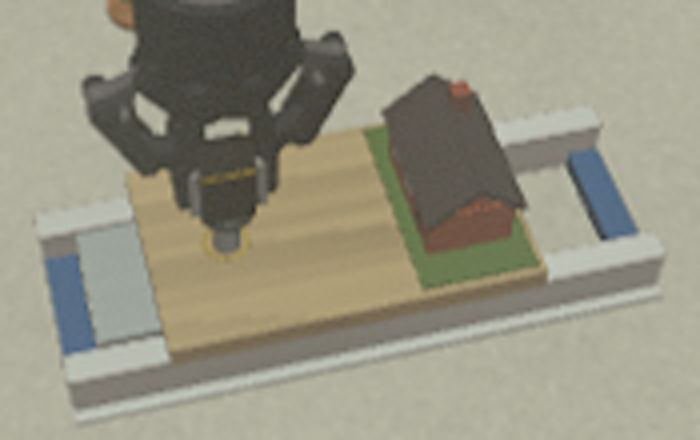

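It follows properly now. Next I press lightly until contact.

```bash
python3 -m creep '[[[-0.03,0.1,0.05,0,2],[-0.03,0.2,0.1,0,2],[-0.03,0.2,0.1,0,2]]]'; python3 -m creep '[[[0,0.1,0.05,0,2],[0,0.2,0.05,0,2],[0,0.2,0.05,0,2]]]';  python3 -m creep '[[[0,0.1,0.05,0,2],[0,0.2,0.05,0,2],[0,0.2,0.05,0,2]]]'
```

```text
time: 15.4
tool_pos: [0.4845, -0.0016, 0.1593]
orientation: [0.0, 0.667, 0.745, 0.001]
wrist_force: [-3.2, 3.1, -0.8]
width: 0.318
time: 15.65
tool_pos: [0.4864, -0.0014, 0.1589]
orientation: [0.001, 0.667, 0.745, 0.001]
wrist_force: [-2.8, 3.6, 0.8]
width: 0.318
time: 15.9
tool_pos: [0.4881, -0.0013, 0.1583]
orientation: [0.0, 0.667, 0.745, 0.001]
wrist_force: [-3.7, 3.6, 1.9]
width: 0.321
```

```bash
python3 -m creep '[[[0.05,0.1,0.02,0,2],[0.08,0.2,0.02,0,2],[0.08,0.3,0.02,0,2],[0.08,0.3,0.02,0,2]]]'; python3 -m creep '[[[0,0.1,0,0,2],[0,0.2,0,0,2],[0,0.3,0,0,2],[0,0.3,0,0,2]]]';  python3 -m creep '[[[0,0.1,0,0,2],[0,0.2,0,0,2],[0,0.3,0,0,2],[0,0.3,0,0,2]]]'
```

```text
time: 16.23
tool_pos: [0.491, -0.0007, 0.1583]
orientation: [0.001, 0.668, 0.745, -0.0]
wrist_force: [-4.4, 2.3, 2.6]
width: 0.322
time: 16.57
tool_pos: [0.494, -0.0004, 0.1583]
orientation: [0.001, 0.668, 0.745, -0.0]
wrist_force: [-5.1, 1.9, 2.8]
width: 0.319
time: 16.9
tool_pos: [0.4969, 0.0, 0.1583]
orientation: [0.001, 0.668, 0.745, 0.0]
wrist_force: [-4.6, 2.1, 3.4]
width: 0.32
```

```bash
python3 -m creep '[[[0.03,0.1,0,0,2],[0.03,0.2,0,0,2],[0.03,0.3,0,0,2],[0.03,0.3,0,0,2]]]'; python3 -m creep '[[[0,0.1,0,0,2],[0,0.2,0,0,2],[0,0.3,0,0,2],[0,0.3,0,0,2]]]';  python3 -m creep '[[[0,0.1,0,0,2],[0,0.2,0,0,2],[0,0.3,0,0,2],[0,0.3,0,0,2]]]'
```

```text
time: 17.23
tool_pos: [0.5002, 0.0005, 0.1581]
orientation: [0.001, 0.668, 0.745, 0.0]
wrist_force: [-3.9, 1.6, 2.2]
width: 0.322
time: 17.57
tool_pos: [0.5031, 0.001, 0.1571]
orientation: [0.0, 0.668, 0.745, 0.0]
wrist_force: [-2.8, 0.3, 0.3]
width: 0.321
time: 17.9
tool_pos: [0.5059, 0.0014, 0.157]
orientation: [0.0, 0.668, 0.745, -0.0]
wrist_force: [-2.8, 0.7, -0.3]
width: 0.324
```

The nose dipped: z fell from 0.1583 to 0.1570 and the press force dropped near x = 0.503. I'll go on to find the far edge.

```bash
python3 -m creep '[[[0,0.1,0,0,2],[0,0.15,0,0,2],[0,0.15,0,0,2]]]'; python3 -m creep '[[[0,0.1,0,0,2],[0,0.15,0,0,2],[0,0.15,0,0,2]]]'; python3 -m creep '[[[0,0.1,0,0,2],[0,0.15,0,0,2],[0,0.15,0,0,2]]]'
```

```text
time: 18.15
tool_pos: [0.5073, 0.0016, 0.157]
orientation: [0.0, 0.668, 0.745, -0.0]
wrist_force: [-1.7, -0.5, -1.3]
width: 0.318
time: 18.4
tool_pos: [0.5087, 0.0018, 0.157]
orientation: [0.0, 0.667, 0.745, -0.0]
wrist_force: [-2.5, -0.0, -2.1]
width: 0.317
time: 18.65
tool_pos: [0.5102, 0.002, 0.1571]
orientation: [0.0, 0.667, 0.745, -0.0]
wrist_force: [-3.6, -0.0, -1.9]
width: 0.321
```

```bash
python3 -m creep '[[[0,0.1,0,0,2],[0,0.1,0,0,2]]]'; python3 -m creep '[[[0,0.1,0,0,2],[0,0.1,0,0,2]]]'; python3 -m creep '[[[0,0.1,0,0,2],[0,0.1,0,0,2]]]'
```

```text
time: 18.82
tool_pos: [0.5113, 0.0021, 0.1571]
orientation: [0.0, 0.668, 0.745, -0.0]
wrist_force: [-2.3, -0.9, -1.6]
width: 0.321
time: 18.98
tool_pos: [0.5122, 0.0022, 0.1571]
orientation: [-0.0, 0.668, 0.745, -0.0]
wrist_force: [-2.6, 0.5, -3.0]
width: 0.318
time: 19.15
tool_pos: [0.5127, 0.0022, 0.157]
orientation: [-0.001, 0.667, 0.745, -0.001]
wrist_force: [-4.4, -0.5, -0.2]
width: 0.319
```

The far edge begins at about x = 0.5125 and the near edge was about 0.5015–0.503, so the centre is near 0.507. I'll go back there and lower in small steps.

```bash
python3 -m creep '[[[0,-0.2,0,0,2],[0,-0.4,0,0,2],[0,-0.6,0,0,2],[0,-0.6,0,0,2]]]'; python3 -m creep '[[[0,0,0.1,0,2],[0,0,0.2,0,2],[0,0,0.2,0,2]]]'; python3 -m creep '[[[0,0,0.1,0,2],[0,0,0.1,0,2]]]'
```

```text
time: 19.48
tool_pos: [0.5086, 0.0018, 0.1582]
orientation: [0.002, 0.668, 0.745, 0.002]
wrist_force: [1.6, 0.4, -2.4]
width: 0.322
time: 19.73
tool_pos: [0.5081, 0.0018, 0.156]
orientation: [0.001, 0.667, 0.745, 0.001]
wrist_force: [2.2, 1.1, 0.9]
width: 0.32
time: 19.9
tool_pos: [0.5075, 0.0018, 0.1545]
orientation: [0.0, 0.667, 0.745, 0.0]
wrist_force: [1.9, 2.4, 0.1]
width: 0.324
```

```bash
python3 -m creep '[[[0.02,0,0.1,0,2],[0.02,0,0.2,0,2],[0.02,0,0.2,0,2]]]' 60; python3 -m creep '[[[0,0,0.1,0,2],[0,0,0.1,0,2]]]'; python3 -m creep '[[[0,0,0.1,0,2],[0,0,0.1,0,2]]]'
```

```text
time: 20.15
tool_pos: [0.5071, 0.0018, 0.1519]
orientation: [-0.0, 0.667, 0.745, -0.0]
wrist_force: [2.7, 0.7, -0.5]
width: 0.32
time: 20.32
tool_pos: [0.507, 0.0018, 0.1509]
orientation: [-0.0, 0.668, 0.745, -0.0]
wrist_force: [2.7, 0.6, -0.1]
width: 0.32
time: 20.48
tool_pos: [0.507, 0.0018, 0.1498]
orientation: [-0.0, 0.668, 0.745, -0.0]
wrist_force: [3.4, 1.3, -1.2]
width: 0.324
```

The nose is 8.5 mm deep without resistance, so it is well centred. I'll keep going down.

```bash
python3 -m creep '[[[0,0.03,0.1,0,2],[0,0.03,0.2,0,2],[0,0.03,0.2,0,2]]]' 60; python3 -m creep '[[[0,0,0.1,0,2],[0,0,0.2,0,2],[0,0,0.2,0,2]]]'
```

```text
time: 20.73
tool_pos: [0.5071, 0.0018, 0.1476]
orientation: [-0.0, 0.668, 0.745, -0.001]
wrist_force: [1.2, 0.9, -2.8]
width: 0.321
time: 20.98
tool_pos: [0.5071, 0.0018, 0.1457]
orientation: [-0.0, 0.668, 0.745, -0.0]
wrist_force: [1.0, 0.2, -2.8]
width: 0.324
```

```bash
python3 -m creep '[[[0,0,0.1,0,2],[0,0,0.2,0,2],[0,0,0.3,0,2],[0,0,0.4,0,2],[0,0,0.5,0,2],[0,0,0.5,0,2]]]' 60; python3 -m creep '[[[0,0,0.1,0,2],[0,0,0.2,0,2],[0,0,0.3,0,2],[0,0,0.4,0,2],[0,0,0.5,0,2],[0,0,0.5,0,2]]]'
```

```text
time: 21.48
tool_pos: [0.5071, 0.0019, 0.1407]
orientation: [-0.0, 0.668, 0.745, -0.0]
wrist_force: [-0.5, -0.4, -2.1]
width: 0.319
time: 21.98
tool_pos: [0.5073, 0.0019, 0.1359]
orientation: [-0.0, 0.668, 0.745, -0.0]
wrist_force: [-0.4, 0.5, -2.9]
width: 0.322
```

```bash
python3 -m creep '[[[0,0,0.1,0,2],[0,0,0.2,0,2],[0,0,0.3,0,2],[0,0,0.3,0,2]]]' 60; python3 -m creep '[[[0,0,0.05,0,2],[0,0,0.1,0,2],[0,0,0.1,0,2]]]'; python3 -m creep '[[[0,0,0.05,0,2],[0,0,0.05,0,2]]]'; python3 -c "
from h import *
im=r.get_image('side');crop(im,250,160,70,60,10,'s21')"
```

```text
time: 22.32
tool_pos: [0.5073, 0.0019, 0.1329]
orientation: [-0.0, 0.668, 0.745, -0.0]
wrist_force: [-0.0, -0.3, -1.3]
width: 0.325
time: 22.57
tool_pos: [0.5074, 0.0019, 0.1321]
orientation: [-0.0, 0.667, 0.745, -0.0]
wrist_force: [-0.5, -0.1, -2.2]
width: 0.317
time: 22.73
tool_pos: [0.5074, 0.0019, 0.1316]
orientation: [0.0, 0.668, 0.745, -0.0]
wrist_force: [0.2, -0.0, -2.5]
width: 0.321
```

View pics/s21.png

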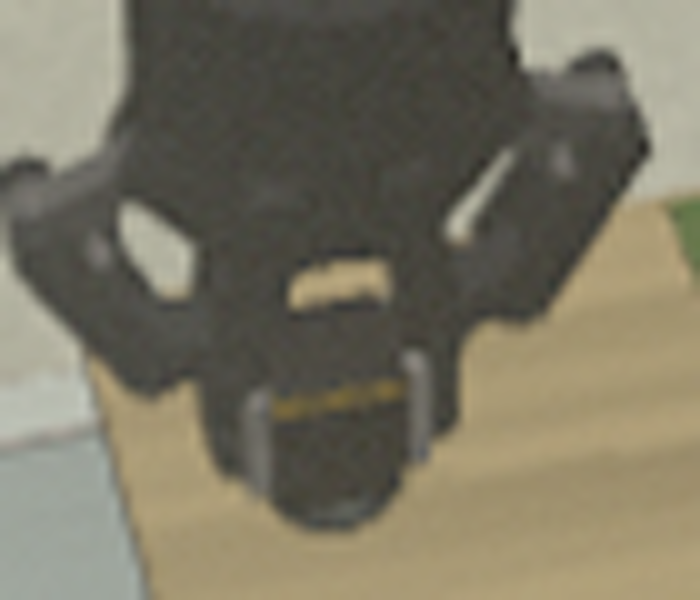

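The shoulder nearly covers the ring at (330,510). I'll press a little further until it bears.

```bash
python3 -m creep '[[[0,0,0.05,0,2],[0,0,0.05,0,2]]]'; python3 -m creep '[[[0,0,0.05,0,2],[0,0,0.05,0,2]]]'; python3 -m creep '[[[0,0,0.05,0,2],[0,0,0.05,0,2]]]'
```

```text
time: 22.95
tool_pos: [0.5075, 0.0019, 0.1315]
orientation: [0.0, 0.667, 0.745, 0.0]
wrist_force: [-0.7, 0.1, -0.6]
width: 0.325
time: 23.12
tool_pos: [0.5076, 0.0019, 0.1315]
orientation: [0.0, 0.667, 0.745, 0.0]
wrist_force: [-2.1, 0.8, 4.0]
width: 0.319
time: 23.28
tool_pos: [0.5077, 0.0019, 0.1314]
orientation: [0.0, 0.667, 0.745, 0.0]
wrist_force: [-2.4, -0.1, 5.1]
width: 0.319
```

The shoulder bears at TCP z = 0.1314, exactly the predicted home height, with about 7 N. I'll open the jaws.

```bash
python3 -m creep '[[[0,0,0,0,2],[0,0,-0.02,0,3.2],[0,0,-0.02,0,3.8],[0,0,-0.02,0,4.5],[0,0,-0.02,0,5.5],[0,0,-0.02,0,6],[0,0,-0.02,0,6],[0,0,-0.02,0,6]]]'; python3 -c "
from h import *
rel([.5075,.0019,.22])
im=r.get_image('side');crop(im,250,160,70,60,10,'s22')"
```

```text
time: 23.95
tool_pos: [0.5075, 0.0019, 0.1303]
orientation: [0.0, 0.667, 0.745, 0.0]
wrist_force: [0.8, -0.2, 0.1]
width: 0.705
t23.95 pos [0.5075 0.0019 0.1303] xyaw 96.25 tilt z [ 1.e-04 -0.e+00 -1.e+00] F [ 0.75 -0.18  0.13] w 0.705
shift cm [-0.   -0.   -8.97] turn None
```

View pics/s22.png

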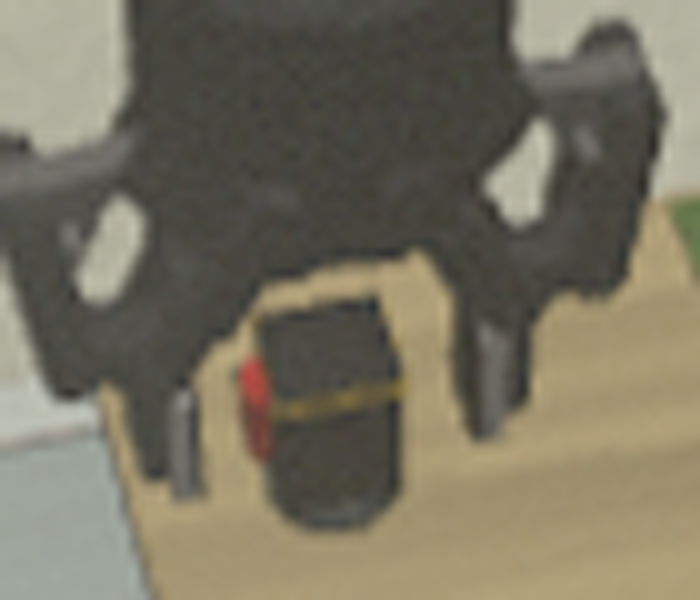

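The pin stands upright, the red button is out at (255,410) and both pads are clear. I'll retreat straight up.

```bash
python3 -m creep '[[[0,0,-0.5,0,6],[0,0,-1.5,0,6],[0,0,-3,0,6],[0,0,-5,0,6],[0,0,-7,0,6],[0,0,-9,0,6],[0,0,-10.5,0,6],[0,0,-11,0,6],[0,0,-11,0,6],[0,0,-11,0,6]]]';python3 -m creep '[[[-3,-3,0,0,6],[-6,-6,0,0,6],[-9,-9,0,0,6],[-11,-12,0,0,6],[-12,-14,0,0,6],[-12,-15,0,0,6],[-12,-15,0,0,6],[-12,-15,0,0,6],[-12,-15,0,0,6]]]'; python3 -c "
from h import *
rel([.5075,.0019,.22])
im=r.get_image('side');crop(im,250,160,70,60,10,'s23');cv2.imwrite('pics/side_end.png',im[:,:,::-1]);im=r.get_image('top');cv2.imwrite('pics/top_end.png',im[:,:,::-1])"
```

```text
time: 24.83
tool_pos: [0.5074, 0.0019, 0.2404]
orientation: [0.0, 0.667, 0.745, 0.0]
wrist_force: [-0.3, 0.1, 0.3]
width: 0.701
time: 25.58
tool_pos: [0.3721, -0.133, 0.24]
orientation: [-0.0, 0.667, 0.745, 0.0]
wrist_force: [-0.1, 0.7, 0.5]
width: 0.703
t25.58 pos [ 0.3721 -0.133   0.24  ] xyaw 96.32 tilt z [ 0.e+00  7.e-04 -1.e+00] F [-0.08  0.65  0.5 ] w 0.703
shift cm [11.92 14.95  2.01] turn None
```

View pics/s23.png

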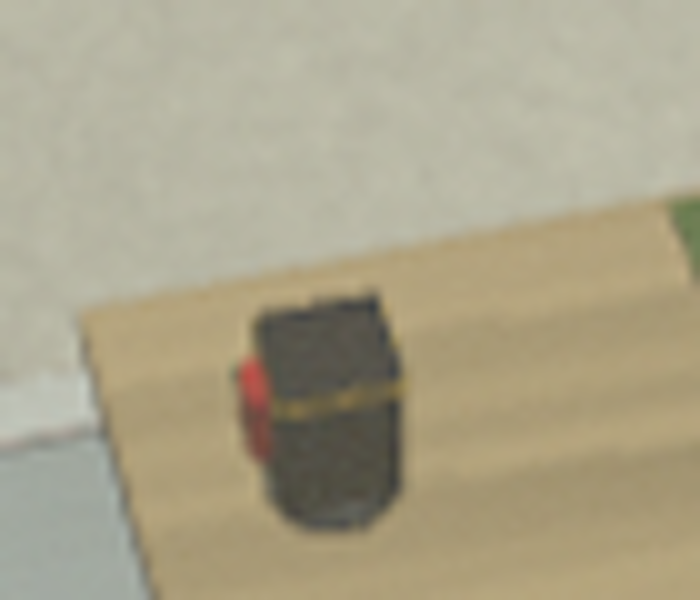

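View pics/side_end.png

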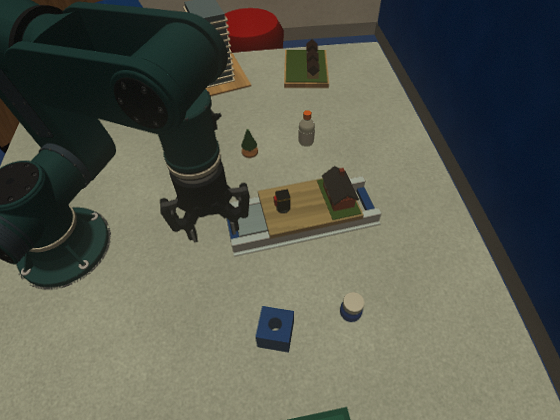

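View pics/top_end.png

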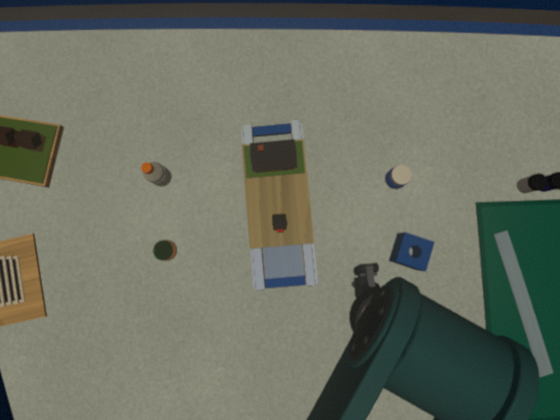

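The pin is home and upright with its button out, at (283,200) in the side view and (279,222) in the top view. The tree, glue bottle and jar are at the same pixels as at the start, and the gripper is clear. I'll hand the job in.

```bash
python3 -c "
from plant import r
print(r.job_done())"
```

```text
the job is handed in; nothing more can be done
None
```

The pin is fully home in the carriage and index strip with its button out, and I handed the job in at about 25.7 s of the 72 s allowed; no verdict was reported.

**What happened:** I squeezed and lifted the pin, put it in the carriage hole, and started to draw the carriage. On that first draw the pin pivoted between the pads and leaned. I righted it by pushing gently back against the carriage's end stop at its starting end. So the carriage went back past its start before going forward, which the task did not ask for. I then turned the jaws in line with the rails and drew it forward without further trouble.

**Finding the hole:** The nose dipped between TCP x ≈ 0.502 and 0.5125 m. I centred at 0.507 m and pushed the pin down with the button squeezed.

**Last checks:**
- **Seating:** the shoulder bore at TCP z = 0.1314 m, the height I had predicted for home. At that point I was pressing with about 7 N.
- **Release:** the pictures show the pin upright, the shoulder on the plate, the red button out and the gripper clear.
- **Forces:** readings at the end of each move stayed under about 9 N per axis. I did not see the force within a move.
- **Bystanders:** the tree, glue bottle and jar appear at their starting pixels.
- **Not checked directly:** the balls below the strip cannot be seen, so that they are locked is inferred from the button being out.

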